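# Re-spring the mineral display perches

### The arm

A 7-joint arm with a two-finger parallel gripper is mounted at the origin on the work surface. World frame = base frame: x ahead of the robot, y to its left, z up, the work surface at z = 0. Lengths are in mm, angles in rad, forces in N, time in s.
With the tool pointing down it reaches from about 400 to 875 mm from the base axis. Payload 4.4 kg.
Tool frame: the origin (TCP) lies midway between the tips of the shut fingers; the grasp point (between the pads) lies 19 mm behind it; z points along the fingers, y is the line along which they close (so a half turn about z gives the same grasp; the last joint's range is limited). The gripper opens to 85 mm and grips with 20 to 120 N. Pads are 22 mm wide; open, the fingers measure 114 mm over their backs; the gripper's body (76 mm by 85 mm) begins 54 mm behind the grasp point. The pads swing forward as they close: fully open they stand 13 mm farther back than shut.
Start: joints at [1.107, 0.628, 0.038, 1.517, -0.027, 0.996, -0.02], TCP at [251.834, -599.248, 195.813] pointing down, gripper open.
Joint ranges: [-3.06, 3.06], [-0.37, 2.12], [-1.25, 1.32], [0.18, 2.47], [-1.1, 4.24], [0.23, 1.98], [-2.94, 2.94]. Speed limits (rad/s): [2.57, 2.57, 3.14, 3.14, 3.14, 3.14, 3.14].

### API

Orientations are given as [roll, pitch, yaw] about the fixed x, y, z axes, in that order (R = Rz(yaw) Ry(pitch) Rx(roll)).
In Python, from cell import ctrl, get_image, get_calibration gives the robot as it stands.
- The arm moves only by the shell command python3 -m creep 'ROWS'. ROWS is JSON, a list of rows, each an object of numbers: "dx", "dy", "dz": the shift along the world's x, y, z normalised to -1 to 1, where 1 is 0.4 m; "rx", "ry", "rz": the turn, a rotation vector about the world's x, y, z normalised to -1 to 1, where 1 is 2 pi rad; "grip": the closure, from -1 (fully open) to 1 (shut). A call has exactly 5 rows; each row is the pose to reach, as a shift and turn from the pose commanded when the call began, turning the shorter way round; what a row does not reach only later rows make up. A row lasts 1/8 s, in which the tool goes at most 62.5 mm and 10.7 degrees, less where a joint would pass 70% of its speed; a pose out of reach is approached as far as the arm can. A call with a number of a shift or a turn outside -1 to 1 is refused whole. A call with a gripper value outside its range is refused whole. The fingers move at their own pace and stop on an object; the grip force is fixed at half the most. Time passes only in rows, so rows that repeat a pose let the fingers close, or fill a call up. It gives the time, the measured TCP pose, the force, the opening and the grip force at its end, in the units of the state.
- ctrl.read_state(): the state, without advancing time (a new reading comes with each control period).
- get_image(name): name is "side" or "top" or "wrist"; returns the picture (480x640x3 uint8, red, green, blue); there is no depth.
- get_calibration(name): a dict with "mtx" (3x3 intrinsics, pixels), "world_from_camera" (4x4, takes a point from camera to world coordinates). Camera axes: x right, y down, z forward; pixel columns grow to the right and rows downward; lengths in mm; the calibration is good to about 2 mm. A picture is of the moment at which its call begins: read the wrist's pose just before it. get_calibration takes no time and is no camera call; for the wrist camera it gives the pose at the moment of the call.
- ctrl.finish_job(): hands the job in; it is judged then, once.
The state is a dict: "clock": time; "qpos": joint angles; "qd": joint speeds; "tau": joint torques, N m; "eef_pos": TCP position; "tool_rot": TCP orientation; "force": force on the tool from outside, world axes, zero at the start; "torque": the same for the moment, N m; "width": finger opening in mm; "gripper_force": force on a finger pad.
Only numpy, scipy, OpenCV 4.12 (cv2) and the standard library are available. Lean on these libraries where they do the work, as an engineer would, in place of code of your own. Each camera call takes 0.05 s, during which the arm holds its last target. There are 200 camera calls.

### The job

Get the mineral display ready: take the hand lens off the rod it was hooked over and lay it flat in the cedar tray, then thread one coil spring over each of the three rods, all the way down onto the plinth, turning the spring a little if its bent end catches on the cross-pin. Then seat every mineral that is there upright over a rod so it rests on the spring, the fire opal on the plinth with orange felt, the red jasper on the red and the hematite on the grey. Leave the rock hammer, the jar and the geode where they are.

Things in the scene. Friction and masses are not known exactly. Their poses are not given: they have to be found in the camera images.
- plinth_opal: Fixed cedar plinth, 20 mm high, 70 mm wide, with orange felt on its front ledge and one upright brass spring rod. Origin: underside, exactly below the rod's axis, z up. The block runs from 105 mm in front of the rod (its -x, towards the robot) to 35 mm behind it (+x).
- plinth_jasper: Fixed cedar plinth, 20 mm high, 70 mm wide, with red felt on its front ledge and one upright brass spring rod. Origin: underside, exactly below the rod's axis, z up. The block runs from 105 mm in front of the rod (its -x, towards the robot) to 35 mm behind it (+x).
- plinth_hematite: Fixed cedar plinth, 20 mm high, 70 mm wide, with dark grey felt on its front ledge and one upright brass spring rod. Origin: underside, exactly below the rod's axis, z up. The block runs from 105 mm in front of the rod (its -x, towards the robot) to 35 mm behind it (+x).
- rod_foot_opal (a point): Point on the rod axis at the top face of plinth_opal; axes as the plinth's. The rod, 9 mm diameter with tapered tip, rises 62 mm from here. A steel cross-pin 4.4 mm thick goes through it along this frame's y, 26 mm above this point, sticking out to 8.5 mm from the axis on both sides.
- rod_foot_jasper (a point): Point on the rod axis at the top face of plinth_jasper; axes as the plinth's. The rod, 9 mm diameter with tapered tip, rises 62 mm from here. A steel cross-pin 4.4 mm thick goes through it along this frame's y, 26 mm above this point, sticking out to 8.5 mm from the axis on both sides.
- rod_foot_hematite (a point): Point on the rod axis at the top face of plinth_hematite; axes as the plinth's. The rod, 9 mm diameter with tapered tip, rises 62 mm from here. A steel cross-pin 4.4 mm thick goes through it along this frame's y, 26 mm above this point, sticking out to 8.5 mm from the axis on both sides.
- spring_1: Steel compression spring standing upright, outer dia 28 mm, inner 22, 45 long, 40 g, 300 N/m, 12 mm of give. Origin: centre of lower end, z up its axis. There the wire end is bent in on its own +x side: a tail 5 mm wide, 3 high, reaching to 6.6 mm from the axis. It catches on a rod's cross-pin if within about 45 deg of the pin's line: ease up, turn, go on. All three are alike; grip at any yaw.
- spring_2: Steel compression spring standing upright, outer dia 28 mm, inner 22, 45 long, 40 g, 300 N/m, 12 mm of give. Origin: centre of lower end, z up its axis. There the wire end is bent in on its own +x side: a tail 5 mm wide, 3 high, reaching to 6.6 mm from the axis. It catches on a rod's cross-pin if within about 45 deg of the pin's line: ease up, turn, go on. All three are alike; grip at any yaw.
- spring_3: Steel compression spring standing upright, outer dia 28 mm, inner 22, 45 long, 40 g, 300 N/m, 12 mm of give. Origin: centre of lower end, z up its axis. There the wire end is bent in on its own +x side: a tail 5 mm wide, 3 high, reaching to 6.6 mm from the axis. It catches on a rod's cross-pin if within about 45 deg of the pin's line: ease up, turn, go on. All three are alike; grip at any yaw.
- opal: Mexican fire opal, bright orange, about 25 mm wide, 24 high, on a round brass socket 30 mm in diameter, 34 high, with a foot flange 48 wide, 4 thick (58 high in all, 120 g). Origin: centre of its underside, z up. A 13 mm bore goes 28 mm up in from below and fits over a rod; it then rests on the spring, underside 38 to 43 mm above the plinth. May be absent (None). Grip the socket above the flange.
- jasper: Red jasper pebble, dark red, about 25 mm wide, 24 high, on a round brass socket 30 mm in diameter, 34 high, with a foot flange 48 wide, 4 thick (58 high in all, 120 g). Origin: centre of its underside, z up. A 13 mm bore goes 28 mm up in from below and fits over a rod; it then rests on the spring, underside 38 to 43 mm above the plinth. May be absent (None). Grip the socket above the flange.
- hematite: Hematite kidney, near black, about 25 mm wide, 24 high, on a round brass socket 30 mm in diameter, 34 high, with a foot flange 48 wide, 4 thick (58 high in all, 120 g). Origin: centre of its underside, z up. A 13 mm bore goes 28 mm up in from below and fits over a rod; it then rests on the spring, underside 38 to 43 mm above the plinth. May be absent (None). Grip the socket above the flange.
- lens: Bakelite hand lens lying flat, 116 mm long, 60 g; at first its loop is over a rod and it lies on that plinth. Origin: underside of the handle's middle, +x towards the glass, z up. Handle 46 mm long (x), 13 wide, 14 high, gripped across. Loop (inner dia 26, outer 36, 8 high) centred at x = -40 mm; glass in a 36 mm frame at x = +40. Lift it straight up past pin and rod tip.
- lens_tray_in (a point): Centre of the inner floor (5 mm above the table) of the fixed dark cedar lens tray: 145 mm square outside, 135 mm inside, rim 14 mm above the table; axes along its sides, z up.
- rock_hammer: Small rock hammer lying beyond the plinths, 240 mm long; leave alone.
- jar: Jar, 60 mm diameter, 90 mm high, left of the plinths; origin under its centre; leave alone.
- geode: Violet geode, 80 mm wide, 45 mm high, right of the plinths; origin under its centre; leave alone.
Things that resemble listed ones, but are neither listed nor needed, are in the scene too. Of the things like the part that bears lens_tray_in, leave any that is purple or white; of the rest the larger one is meant.

How it is judged:
By the outcome, as a careful person would: the job done as asked, in the order asked, and still so for the second after the job is handed in, with the robot touching nothing.
Of opal, jasper, hematite only 2 to 3 are there at a start; the rules pass over those that are not, and their reading is None.
At some moment in a run one of opal, jasper, hematite may be knocked a few centimetres aside while the robot is not near it.
It also fails if it takes over 208 s, if anything falls off the work surface, if the arm or the gripper's body presses on something with over 40 N, if the wrist force passes 120 N, or if a joint passes its speed limit or range.

## Working session

There is one attempt and no reset: what is moved stays moved. The work goes in short steps, Python scripts to look and compute and a shell command to move; the robot and the scene stay as the last step left them, time stands still between calls to the robot, and variables do not carry over. Pictures are saved under pics/ and viewed, at most 14 in all, crops included, and the job is handed in when it is done.

```bash
ls; mkdir -p pics; python3 - <<'E'
from cell import ctrl,get_image,get_calibration
import cv2,numpy as np
s=ctrl.read_state();print(s)
for n in("top","side"):
    im=get_image(n);cv2.imwrite(f"pics/{n}0.png",im[:,:,::-1]);c=get_calibration(n);print(n,np.array(c["mtx"]).round(1).tolist(),np.array(c["world_from_camera"]).round(3).tolist())
E
```

```text
pics
{'clock': 0.0, 'qpos': array([ 1.10723406,  0.62932948,  0.03842903,  1.51835815, -0.02699466,
        0.99631774, -0.01997764]), 'qd': array([-7.67948559e-04, -5.02504671e-04,  7.78620082e-05, -1.04978363e-03,
       -8.36467214e-04,  1.58797085e-03,  1.57920436e-03]), 'tau': array([ 1.35126456e-04, -5.63393247e+01,  1.22652121e+00, -1.93441164e+01,
        1.11880770e-02,  1.06397975e-02,  1.28482611e-05]), 'eef_pos': array([ 251.54513979, -598.6029527 ,  194.90287073]), 'tool_rot': array([-3.13969766e+00,  2.09484367e-05,  3.97798233e-01]), 'force': array([-0.55546123, -0.07500336,  0.59293759]), 'torque': array([ 0.01676151,  0.01040861, -0.04382918]), 'gripper_force': 0.0, 'width': 85.52786446688013}
top [[566.2, 0.0, 310.1], [0.0, 566.2, 235.5], [0.0, 0.0, 1.0]] [[0.029, -0.99, 0.14, 335.362], [-0.999, -0.026, 0.026, -21.508], [-0.022, -0.141, -0.99, 1299.287], [0.0, 0.0, 0.0, 1.0]]
side [[551.2, 0.0, 326.1], [0.0, 551.2, 235.7], [0.0, 0.0, 1.0]] [[-1.0, 0.003, 0.005, 486.689], [-0.003, 0.493, -0.87, 1030.754], [-0.005, -0.87, -0.493, 647.975], [0.0, 0.0, 0.0, 1.0]]
```

View pics/top0.png

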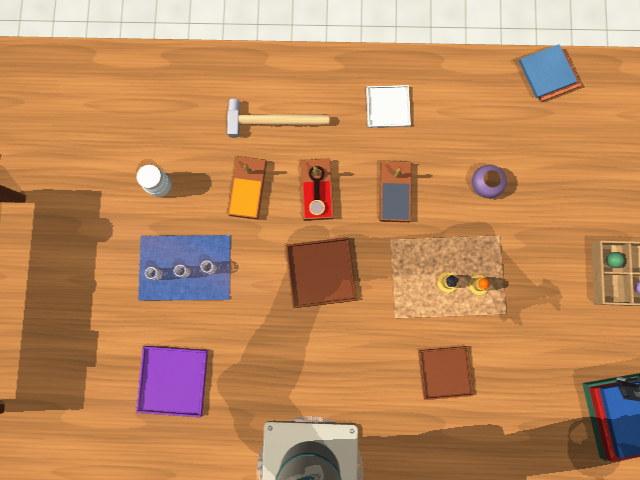

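View pics/side0.png

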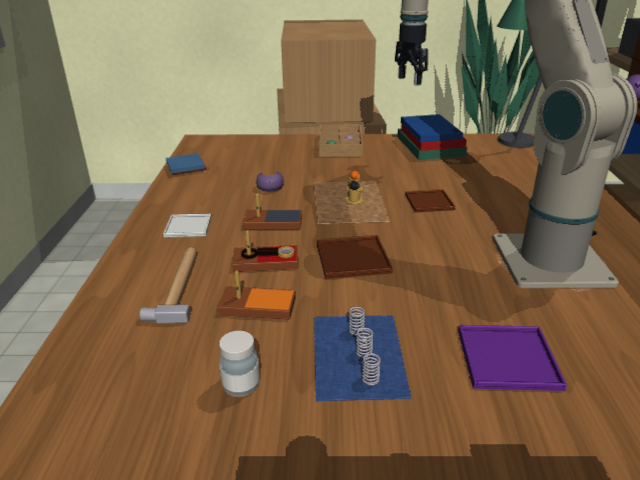

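Top view: orange/red/grey plinths are at about (247,190), (317,190) and (396,190), with the lens over the red plinth's rod. The three springs are at (153,273), (180,271) and (208,267). The dark brown tray is at (322,272), hematite at (450,282), opal at (483,285), and jasper seems absent. The side view agrees.

```bash
cat > h.py <<'E'
import numpy as np,cv2
from cell import ctrl,get_image,get_calibration
def ray(c,uv,z):
    """pixel -> world point on the plane at height z"""
    M=np.array(c["mtx"]);T=np.array(c["world_from_camera"])
    d=T[:3,:3]@np.linalg.solve(M,[uv[0],uv[1],1.]);o=T[:3,3]
    return o+d*(z-o[2])/d[2]
def pix(c,p):
    M=np.array(c["mtx"]);T=np.linalg.inv(np.array(c["world_from_camera"]))
    q=M@(T[:3,:3]@np.array(p,float)+T[:3,3]);return q[:2]/q[2]
def rects(c,mask,z,amin):
    """min-area rectangles of mask blobs, in world xy on plane z"""
    out=[]
    for k in cv2.findContours(mask,cv2.RETR_EXTERNAL,cv2.CHAIN_APPROX_NONE)[0]:
        if cv2.contourArea(k)<amin: continue
        w=np.array([ray(c,p[0],z)[:2] for p in k],np.float32)
        (x,y),(a,b),t=cv2.minAreaRect(w);out.append((round(x,1),round(y,1),round(a,1),round(b,1),round(t,1)))
    return out
def shot(n,f):
    c=get_calibration(n);im=get_image(n);cv2.imwrite(f"pics/{f}.png",im[:,:,::-1]);np.savez(f"pics/{f}.npz",mtx=c["mtx"],world_from_camera=c["world_from_camera"])
    return c,im
def load(f): return dict(np.load(f"pics/{f}.npz")),cv2.imread(f"pics/{f}.png")
E
python3 - <<'E'
from h import *
c=get_calibration("top");im=cv2.imread("pics/top0.png");h=cv2.cvtColor(im,cv2.COLOR_BGR2HSV)
def m(lo,hi,z,a,roi):
    k=cv2.inRange(h,np.array(lo),np.array(hi));r=np.zeros_like(k);x0,y0,x1,y1=roi;r[y0:y1,x0:x1]=k[y0:y1,x0:x1]
    return rects(c,cv2.morphologyEx(r,cv2.MORPH_OPEN,np.ones((3,3))),z,a)
print("orange",m((12,180,150),(25,255,255),20,200,(220,150,275,225)))
print("red",m((0,200,100),(6,255,255),20,100,(290,150,345,225)),m((174,200,100),(180,255,255),20,100,(290,150,345,225)))
print("grey",m((95,20,40),(125,120,160),20,200,(370,150,420,225)))
print("tray px",h[272,322],h[250,295],im[240,280])
print("tray",m((0,80,20),(12,255,115),10,500,(280,230,365,312)))
print("opal",m((5,200,180),(18,255,255),46,20,(465,270,500,295)))
for n,p,z in[("lens loop",(316,173),28),("lens glass",(317,208),28),("s1",(152,272),45),("s2",(180,270),45),("s3",(207,266),45),("hem",(451,281),58),("opal",(483,284),58),("tipO",(247,167),60),("tipH",(395,172),60)]: print(n,ray(c,p,z).round(0))
E
```

```text
orange [(602.4, 165.7, 65.2, 85.7, 84.2)]
red [(599.9, 17.5, 83.6, 24.2, 5.0), (603.4, -20.5, 83.1, 23.7, 4.1)] []
grey [(602.2, -181.7, 82.0, 57.4, 0.6)]
tray px [ 10 171 127] [  9 175 127] [ 82 148 220]
tray []
opal [(416.0, -371.2, 17.4, 20.1, 89.3)]
lens loop [661.   2.  28.]
lens glass [579.  -2.  28.]
s1 [421. 362.  45.]
s2 [427. 299.  45.]
s3 [438. 239.  45.]
hem [ 419. -299.   58.]
opal [ 414. -368.   58.]
tipO [663. 158.  60.]
tipH [ 659. -175.   60.]
```

```bash
python3 -m creep '[{"dz":0.15,"rz":-0.02,"grip":-1},{"dx":0.1,"dy":0.2,"dz":0.25,"rz":-0.04,"grip":-1},{"dx":0.2,"dy":0.35,"dz":0.3,"rz":-0.063,"grip":-1},{"dx":0.3,"dy":0.47,"dz":0.3,"rz":-0.063,"grip":-1},{"dx":0.4,"dy":0.59,"dz":0.3,"rz":-0.063,"grip":-1}]'
python3 -m creep '[{"dx":0.1,"dy":0.12,"grip":-1},{"dx":0.2,"dy":0.24,"grip":-1},{"dx":0.25,"dy":0.38,"grip":-1},{"dx":0.3,"dy":0.5,"grip":-1},{"dx":0.35,"dy":0.6,"grip":-1}]'
python3 -m creep '[{"dx":0.05,"dy":0.15,"grip":-1},{"dx":0.05,"dy":0.3,"grip":-1},{"dx":0.05,"dy":0.3,"grip":-1},{"dx":0.05,"dy":0.3,"grip":-1},{"dx":0.05,"dy":0.3,"grip":-1}]'
python3 -c "
from h import *
c,im=shot('wrist','w1');print(np.array(c['world_from_camera']).round(3).tolist(),np.array(c['mtx']).round(1).tolist());print(ctrl.read_state()['eef_pos'],ctrl.read_state()['tool_rot'])"
```

```text
[[0.387, -0.883, -0.267, 319.249], [-0.922, -0.371, -0.11, -570.114], [-0.002, 0.289, -0.957, 372.21], [0.0, 0.0, 0.0, 1.0]] [[414.4, 0.0, 321.9], [0.0, 414.4, 239.4], [0.0, 0.0, 1.0]]
[ 251.62804411 -598.77550597  195.13913998] [-3.14019550e+00  4.14722522e-06  3.97739586e-01]$[0]: bad value
$[0]: bad value
$[0]: bad value
```

View pics/w1.png

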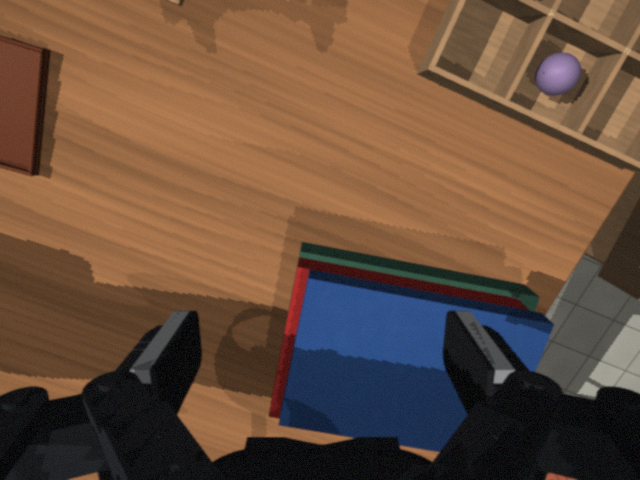

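The wrist picture shows the start area only (books, parts box); the rows were refused, probably because every field is required.

```bash
python3 -m creep '[{"dx":0,"dy":0,"dz":0.15,"rx":0,"ry":0,"rz":-0.02,"grip":-1},{"dx":0.1,"dy":0.1,"dz":0.25,"rx":0,"ry":0,"rz":-0.04,"grip":-1},{"dx":0.15,"dy":0.24,"dz":0.3,"rx":0,"ry":0,"rz":-0.063,"grip":-1},{"dx":0.2,"dy":0.38,"dz":0.3,"rx":0,"ry":0,"rz":-0.063,"grip":-1},{"dx":0.25,"dy":0.52,"dz":0.3,"rx":0,"ry":0,"rz":-0.063,"grip":-1}]'
python3 -m creep '[{"dx":0.07,"dy":0.13,"dz":0,"rx":0,"ry":0,"rz":0,"grip":-1},{"dx":0.14,"dy":0.26,"dz":0,"rx":0,"ry":0,"rz":0,"grip":-1},{"dx":0.21,"dy":0.39,"dz":0,"rx":0,"ry":0,"rz":0,"grip":-1},{"dx":0.28,"dy":0.52,"dz":0,"rx":0,"ry":0,"rz":0,"grip":-1},{"dx":0.35,"dy":0.65,"dz":0,"rx":0,"ry":0,"rz":0,"grip":-1}]'
python3 -c "
from h import *
s=ctrl.read_state();print(s['eef_pos'],s['tool_rot'])"
```

```text
clock: 0.78
eef_pos: [352.6, -389.2, 316.0]
tool_rot: [3.141, -0.001, 0.002]
force: [0.9, -0.1, 0.1]
width: 85.5
gripper_force: 0.0
clock: 1.4
eef_pos: [492.4, -129.5, 315.8]
tool_rot: [3.141, -0.0, 0.002]
force: [0.5, -0.6, 0.5]
width: 85.3
gripper_force: 0.0
[ 492.37349582 -129.52029882  315.84158634] [ 3.14140115e+00 -1.89648067e-04  1.80596542e-03]
```

```bash
python3 -m creep '[{"dx":0.1,"dy":0.1,"dz":0,"rx":0,"ry":0,"rz":0,"grip":-1},{"dx":0.2,"dy":0.2,"dz":-0.04,"rx":0,"ry":0,"rz":0,"grip":-1},{"dx":0.24,"dy":0.32,"dz":-0.07,"rx":0,"ry":0,"rz":0,"grip":-1},{"dx":0.24,"dy":0.32,"dz":-0.07,"rx":0,"ry":0,"rz":0,"grip":-1},{"dx":0.24,"dy":0.32,"dz":-0.07,"rx":0,"ry":0,"rz":0,"grip":-1}]'
python3 -c "
from h import *
c,im=shot('wrist','w2');print(np.array(c['world_from_camera']).round(3).tolist())"
```

```text
clock: 2.02
eef_pos: [587.5, -3.9, 287.5]
tool_rot: [3.141, 0.001, 0.002]
force: [0.5, 0.5, -1.4]
width: 85.5
gripper_force: 0.0
[[0.001, -0.957, -0.29, 660.912], [-1.0, -0.001, -0.001, -3.214], [0.001, 0.29, -0.957, 464.652], [0.0, 0.0, 0.0, 1.0]]
```

View pics/w2.png

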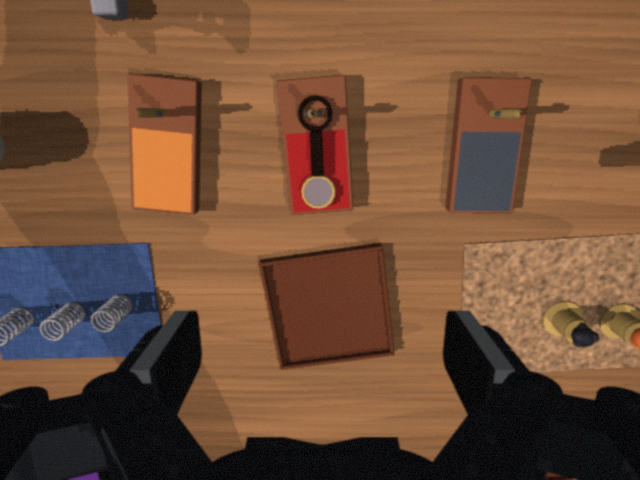

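Wrist view from above: plinth felts at (165,170), (318,170) and (487,172); the opal rod runs about (162,113) to (138,113), the hematite rod about (490,113) to (523,113). The lens loop is at (316,113) and its glass at (318,191). The tray is centred at about (328,306), rotated slightly.

```bash
python3 - <<'E'
from h import *
c,im=load("w2");h=cv2.cvtColor(im,cv2.COLOR_BGR2HSV)
def m(lo,hi,roi):
    k=cv2.inRange(h,np.array(lo),np.array(hi));r=np.zeros_like(k);x0,y0,x1,y1=roi;r[y0:y1,x0:x1]=k[y0:y1,x0:x1];return cv2.morphologyEx(r,cv2.MORPH_OPEN,np.ones((3,3)))
print("O",rects(c,m((9,200,150),(22,255,255),(120,60,210,220)),20,300))
print("R",rects(c,m((0,220,90),(4,255,255),(270,60,360,220))|m((176,220,90),(180,255,255),(270,60,360,220)),20,300))
print("H",rects(c,m((95,20,40),(125,160,160),(440,60,540,220)),20,300))
for p in[(90,160),(110,300),(310,330),(420,200),(85,140)]: print(p,h[p])
t=cv2.inRange(h,np.array((0,100,20)),np.array((9,255,125)));t[:235]=0;t[375:]=0;t[:,:250]=0;t[:,405:]=0
print("T",rects(c,cv2.morphologyEx(t,cv2.MORPH_OPEN,np.ones((3,3))),14,2000))
k=m((0,0,0),(180,255,60),(280,85,345,215));print("lens black",rects(c,k,28,50))
b=cv2.resize(im[60:220,110:350],None,fx=3.3,fy=3.3,interpolation=cv2.INTER_CUBIC);cv2.imwrite("pics/c1.png",b)
b=cv2.resize(im[60:220,270:540],None,fx=2.9,fy=2.9,interpolation=cv2.INTER_CUBIC);cv2.imwrite("pics/c2.png",b)
E
```

```text
O []
R []
H [(601.8, -179.5, 59.0, 81.1, 89.4)]
(90, 160) [ 10 153 135]
(110, 300) [ 11 177  23]
(310, 330) [  7 168 102]
(420, 200) [ 13 142 126]
(85, 140) [  9 149 123]
T [(438.1, -13.3, 145.6, 139.4, 8.2)]
lens black [(638.7, 3.2, 78.6, 34.3, 0.1)]
```

View pics/c1.png

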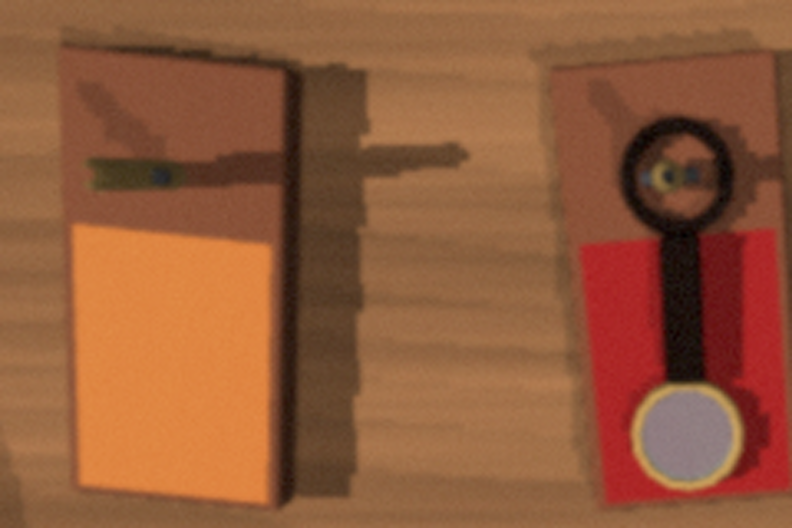

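Crop (3.3x of w2, origin (110,60)): opal block top corners about (60,45), (288,70), (272,507), (78,488), rod tip (93,174). Jasper block corners about (553,72), (775,52), (790,490), (603,502); loop centre (678,176), glass (688,437), rod tip (665,177).

View pics/c2.png

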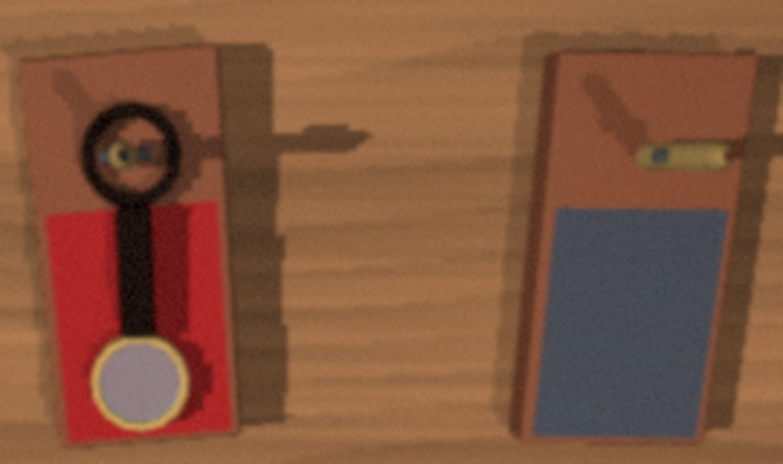

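```bash
python3 - <<'E'
from h import *
c,im=load("w2")
f=lambda p:(p[0]/3.3+110,p[1]/3.3+60)
def blk(n,ps,f):
    w=np.array([ray(c,f(p),20)[:2] for p in ps],np.float32);r=cv2.minAreaRect(w)
    TL,TR,BR,BL=w;ax=(TL+TR-BL-BR)/2;print(n,"centre",w.mean(0).round(1),"len",np.linalg.norm(ax).round(1),"wid",np.linalg.norm((TL+BL-TR-BR)/2).round(1),"yaw",np.degrees(np.arctan2(ax[1],ax[0])).round(2),"yaw2",np.degrees(np.arctan2(*-((TR+BR-TL-BL)[::1]))).round(1),"rod",(w.mean(0)+35*ax/np.linalg.norm(ax)).round(1))
blk("O",[(60,45),(288,70),(272,507),(78,488)],f);blk("J",[(553,72),(775,52),(790,490),(603,502)],f)
print("tipO",ray(c,f((93,174)),82).round(1),"tipJ",ray(c,f((665,177)),82).round(1),"loop",ray(c,f((678,176)),28).round(1),"glass",ray(c,f((688,437)),28).round(1))
E
```

```text
O centre [627.4 163.1] len 137.5 wid 66.4 yaw -6.16 yaw2 5.8 rod [662.2 159.3]
J centre [627.1   2.1] len 135.4 wid 65.1 yaw 4.23 yaw2 -4.4 rod [662.    4.6]
tipO [661.8 158.5  82. ] tipJ [661.2   5.5  82. ] loop [661.5   2.7  28. ] glass [ 5.809e+02 -2.000e-01  2.800e+01]
```

Crop (2.9x, origin (270,60)): hematite block top corners are about (556,53), (755,57), (703,438), (535,437), rod tip (727,155). The block and tip estimates for the other two agree within 1 mm. Moving to the lens.

```bash
python3 - <<'E'
from h import *
c,im=load("w2")
f=lambda p:(p[0]/2.9+270,p[1]/2.9+60)
w=np.array([ray(c,f(p),20)[:2] for p in[(556,53),(755,57),(703,438),(535,437)]]);ax=(w[0]+w[1]-w[2]-w[3])/2;print("H",w.mean(0),np.linalg.norm(ax),np.degrees(np.arctan2(ax[1],ax[0])),w.mean(0)+35*ax/np.linalg.norm(ax),"tip",ray(c,f((727,155)),82),ray(c,f((642,157)),20))
E
python3 -m creep '[{"dx":0.084,"dy":0.013,"dz":-0.12,"rx":0,"ry":0,"rz":0.0055,"grip":-1},{"dx":0.084,"dy":0.013,"dz":-0.25,"rx":0,"ry":0,"rz":0.0055,"grip":-1},{"dx":0.084,"dy":0.013,"dz":-0.38,"rx":0,"ry":0,"rz":0.0055,"grip":-1},{"dx":0.084,"dy":0.013,"dz":-0.5,"rx":0,"ry":0,"rz":0.0055,"grip":-1},{"dx":0.084,"dy":0.013,"dz":-0.5,"rx":0,"ry":0,"rz":0.0055,"grip":-1}]'
```

```text
H [ 626.9254981 -179.9932715] 135.5653588324644 1.1857913954043995 [ 661.91800272 -179.26896446] tip [ 661.50295961 -179.42925036   82.        ] [ 660.88917458 -177.93917443   20.        ]
clock: 2.7
eef_pos: [618.1, -0.1, 85.0]
tool_rot: [3.141, 0.008, 0.034]
force: [-0.3, -0.8, 0.9]
width: 85.4
gripper_force: 0.0
```

```bash
python3 -m creep '[{"dx":0,"dy":0,"dz":-0.08,"rx":0,"ry":0,"rz":0,"grip":-1},{"dx":0,"dy":0,"dz":-0.14,"rx":0,"ry":0,"rz":0,"grip":-1},{"dx":0,"dy":0,"dz":-0.156,"rx":0,"ry":0,"rz":0,"grip":-1},{"dx":0,"dy":0,"dz":-0.156,"rx":0,"ry":0,"rz":0,"grip":-1},{"dx":0,"dy":0,"dz":-0.156,"rx":0,"ry":0,"rz":0,"grip":-1}]'
python3 -m creep '[{"dx":0,"dy":0,"dz":0,"rx":0,"ry":0,"rz":0,"grip":0.4},{"dx":0,"dy":0,"dz":0,"rx":0,"ry":0,"rz":0,"grip":1},{"dx":0,"dy":0,"dz":0,"rx":0,"ry":0,"rz":0,"grip":1},{"dx":0,"dy":0,"dz":0,"rx":0,"ry":0,"rz":0,"grip":1},{"dx":0,"dy":0,"dz":0,"rx":0,"ry":0,"rz":0,"grip":1}]'
python3 -m creep '[{"dx":0,"dy":0,"dz":0,"rx":0,"ry":0,"rz":0,"grip":1},{"dx":0,"dy":0,"dz":0,"rx":0,"ry":0,"rz":0,"grip":1},{"dx":0,"dy":0,"dz":0,"rx":0,"ry":0,"rz":0,"grip":1},{"dx":0,"dy":0,"dz":0,"rx":0,"ry":0,"rz":0,"grip":1},{"dx":0,"dy":0,"dz":0,"rx":0,"ry":0,"rz":0,"grip":1}]'
```

```text
clock: 3.32
eef_pos: [622.8, 1.8, 27.3]
tool_rot: [3.141, -0.003, 0.036]
force: [0.4, 0.4, 0.5]
width: 85.7
gripper_force: 0.0
clock: 3.95
eef_pos: [621.4, 2.0, 25.3]
tool_rot: [-3.142, 0.0, 0.037]
force: [-0.7, 0.6, 0.8]
width: 0.0
gripper_force: 0.0
clock: 4.58
eef_pos: [621.4, 2.0, 25.4]
tool_rot: [-3.142, -0.0, 0.036]
force: [0.5, 0.5, 0.0]
width: -0.2
gripper_force: 0.0
```

```bash
python3 -c "
from h import *
c,im=shot('wrist','w3');c2,s=shot('side','s1')
a=cv2.resize(s[200:300,200:330],None,fx=4,fy=4)[:,:,::-1];b=cv2.resize(im,(533,400))[:,:,::-1]
cv2.imwrite('pics/m1.png',cv2.resize(np.hstack([a,b]),None,fx=.75,fy=.75))"
```

```text
(no output)
```

View pics/m1.png

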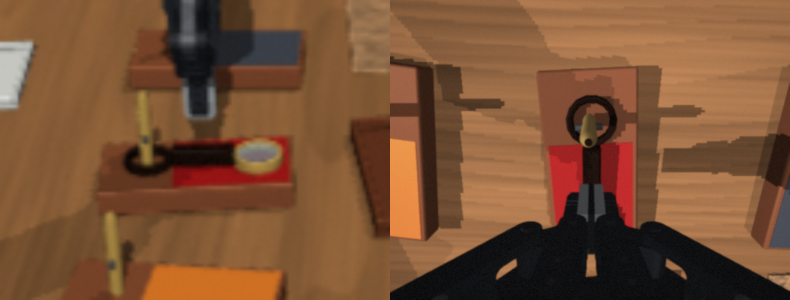

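The side part shows the closed fingertips at about side px (267,239), apparently above the handle, and the lens undisturbed. Checking the tip height.

```bash
python3 - <<'E'
from h import *
c,_=load("s1");s=ctrl.read_state();print(s["eef_pos"],s["width"])
for z in(20,25,34,45,60): print(z,pix(c,(621,2,z)).round(1))
cw,_=load("w3");print(np.array(cw["world_from_camera"])[:3,3])
for z in (20,25,40,60,80): print(z,pix(cw,(621.4,2,z)).round(0))
# finger tips in w3: crop px (590,~240)/0.75 etc
E
```

```text
[621.44792925   1.93965003  25.42874857] 0.1755709957431432
20 [267.3 253.6]
25 [267.1 251.7]
34 [266.9 248.1]
45 [266.6 243.8]
60 [266.2 237.8]
[694.65547614   4.99595682 202.64553724]
20 [323. 276.]
25 [323. 280.]
40 [323. 294.]
60 [323. 316.]
80 [323. 343.]
```

```bash
python3 - <<'E'
from h import *
cw,im=load("w3")
for p in[(661.5,5,82),(661.5,2.7,28),(695,42,20),(699,-28,20)]: print(p,pix(cw,p).round(0))
im2=cv2.resize(im[80:400,180:460],None,fx=1.8,fy=1.8,interpolation=cv2.INTER_CUBIC)
_,s=load("s1");b=cv2.resize(s[215:270,235:300],None,fx=4.4,fy=4.4,interpolation=cv2.INTER_CUBIC)
o=np.zeros((576,504+286,3),np.uint8);o[:,:504]=im2;o[:242,504:]=b;cv2.imwrite("pics/m2.png",o)
E
```

```text
(661.5, 5, 82) [318. 229.]
(661.5, 2.7, 28) [324. 196.]
(695, 42, 20) [234. 110.]
(699, -28, 20) [401. 106.]
```

View pics/m2.png

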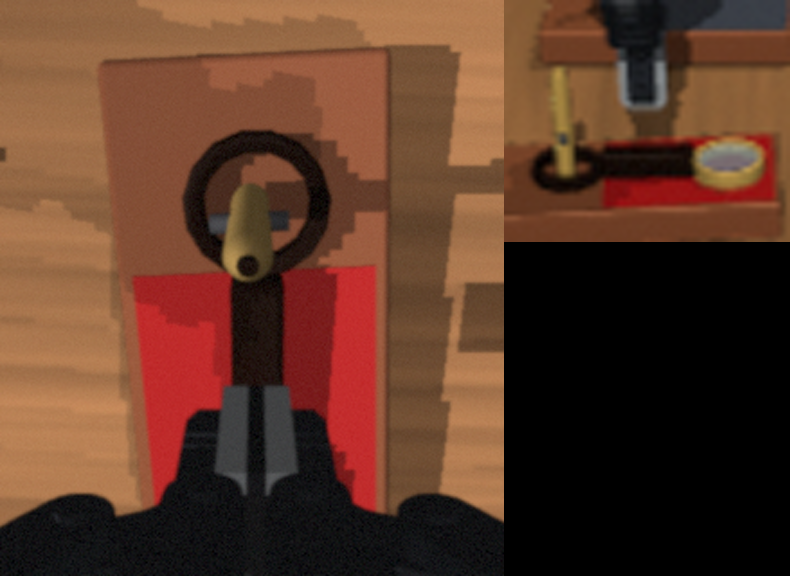

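Scene points project correctly into the wrist image, but the shut fingertips really sit at z≈56 (side px 239.5, wrist px (323,295)) while the reported TCP z is 25. So the tips are about 30 mm above the reported TCP. I'll confirm that with a light touch on the handle, shifted towards the glass to keep the body clear of the rod.

```bash
python3 -m creep '[{"dx":-0.03,"dy":0,"dz":0,"rx":0,"ry":0,"rz":0,"grip":1},{"dx":-0.03,"dy":0,"dz":-0.02,"rx":0,"ry":0,"rz":0,"grip":1},{"dx":-0.03,"dy":0,"dz":-0.035,"rx":0,"ry":0,"rz":0,"grip":1},{"dx":-0.03,"dy":0,"dz":-0.045,"rx":0,"ry":0,"rz":0,"grip":1},{"dx":-0.03,"dy":0,"dz":-0.045,"rx":0,"ry":0,"rz":0,"grip":1}]'
python3 -m creep '[{"dx":0,"dy":0,"dz":-0.005,"rx":0,"ry":0,"rz":0,"grip":1},{"dx":0,"dy":0,"dz":-0.005,"rx":0,"ry":0,"rz":0,"grip":1},{"dx":0,"dy":0,"dz":-0.005,"rx":0,"ry":0,"rz":0,"grip":1},{"dx":0,"dy":0,"dz":-0.005,"rx":0,"ry":0,"rz":0,"grip":1},{"dx":0,"dy":0,"dz":-0.005,"rx":0,"ry":0,"rz":0,"grip":1}]'
python3 -c "
from h import *
shot('side','s2')
c,_=load('w3')
for z in(40,45,50,55,60): print(z,pix(c,(632.4,2,z)).round(0))
_,s=load('s2');cv2.imwrite('pics/m3.png',cv2.resize(s[200:290,220:320],None,fx=6,fy=6,interpolation=cv2.INTER_CUBIC))"
```

```text
clock: 5.3
eef_pos: [609.2, 2.0, 6.9]
tool_rot: [-3.142, 0.001, 0.037]
force: [-0.1, 0.0, -0.2]
width: -0.1
gripper_force: 0.0
clock: 5.92
eef_pos: [609.5, 2.0, 5.5]
tool_rot: [3.142, -0.0, 0.036]
force: [-0.0, -0.9, 0.1]
width: 0.1
gripper_force: 0.0
40 [324. 270.]
45 [324. 274.]
50 [324. 279.]
55 [324. 284.]
60 [324. 289.]
```

View pics/m3.png

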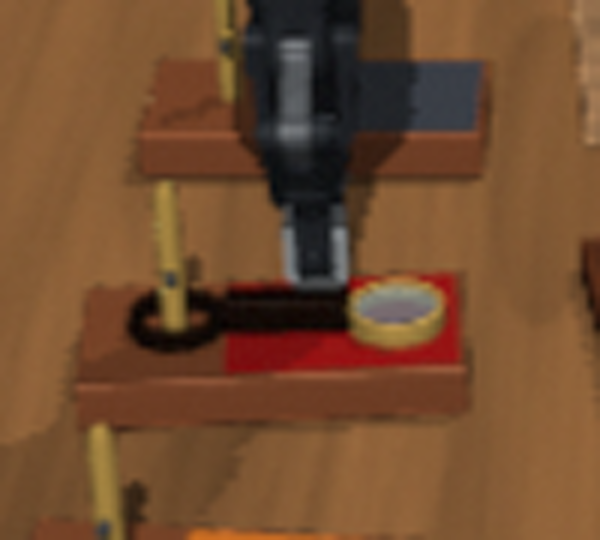

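Tip at side px (273,248), about z 35 and nearly touching the handle. So tip offset ≈ +30. Probing further.

```bash
for i in 1; do python3 -m creep '[{"dx":0,"dy":0,"dz":-0.004,"rx":0,"ry":0,"rz":0,"grip":1},{"dx":0,"dy":0,"dz":-0.004,"rx":0,"ry":0,"rz":0,"grip":1},{"dx":0,"dy":0,"dz":-0.004,"rx":0,"ry":0,"rz":0,"grip":1},{"dx":0,"dy":0,"dz":-0.004,"rx":0,"ry":0,"rz":0,"grip":1},{"dx":0,"dy":0,"dz":-0.004,"rx":0,"ry":0,"rz":0,"grip":1}]' | grep -E "eef|force:"; done
python3 -m creep '[{"dx":0,"dy":0,"dz":-0.004,"rx":0,"ry":0,"rz":0,"grip":1},{"dx":0,"dy":0,"dz":-0.004,"rx":0,"ry":0,"rz":0,"grip":1},{"dx":0,"dy":0,"dz":-0.004,"rx":0,"ry":0,"rz":0,"grip":1},{"dx":0,"dy":0,"dz":-0.004,"rx":0,"ry":0,"rz":0,"grip":1},{"dx":0,"dy":0,"dz":-0.004,"rx":0,"ry":0,"rz":0,"grip":1}]'| grep -E "eef|force:"
python3 -m creep '[{"dx":0,"dy":0,"dz":-0.004,"rx":0,"ry":0,"rz":0,"grip":1},{"dx":0,"dy":0,"dz":-0.004,"rx":0,"ry":0,"rz":0,"grip":1},{"dx":0,"dy":0,"dz":-0.004,"rx":0,"ry":0,"rz":0,"grip":1},{"dx":0,"dy":0,"dz":-0.004,"rx":0,"ry":0,"rz":0,"grip":1},{"dx":0,"dy":0,"dz":-0.004,"rx":0,"ry":0,"rz":0,"grip":1}]'| grep -E "eef|force:"
```

```text
eef_pos: [609.5, 1.9, 3.8]
force: [-0.3, -0.7, 0.4]
gripper_force: 0.0
eef_pos: [609.4, 1.9, 2.2]
force: [-0.2, -0.1, 0.2]
gripper_force: 0.0
eef_pos: [609.5, 2.0, 0.6]
force: [0.6, 0.1, -0.6]
gripper_force: 0.0
```

```bash
python3 -m creep '[{"dx":0,"dy":0,"dz":-0.005,"rx":0,"ry":0,"rz":0,"grip":1},{"dx":0,"dy":0,"dz":-0.005,"rx":0,"ry":0,"rz":0,"grip":1},{"dx":0,"dy":0,"dz":-0.005,"rx":0,"ry":0,"rz":0,"grip":1},{"dx":0,"dy":0,"dz":-0.005,"rx":0,"ry":0,"rz":0,"grip":1},{"dx":0,"dy":0,"dz":-0.005,"rx":0,"ry":0,"rz":0,"grip":1}]'| grep -E "eef|force:"
python3 -m creep '[{"dx":0,"dy":0,"dz":-0.005,"rx":0,"ry":0,"rz":0,"grip":1},{"dx":0,"dy":0,"dz":-0.005,"rx":0,"ry":0,"rz":0,"grip":1},{"dx":0,"dy":0,"dz":-0.005,"rx":0,"ry":0,"rz":0,"grip":1},{"dx":0,"dy":0,"dz":-0.005,"rx":0,"ry":0,"rz":0,"grip":1},{"dx":0,"dy":0,"dz":-0.005,"rx":0,"ry":0,"rz":0,"grip":1}]'| grep -E "eef|force:"
python3 -c "
from h import *
shot('side','s3');shot('wrist','w4')
_,s=load('s3');_,w=load('w4');cv2.imwrite('pics/m4.png',np.hstack([cv2.resize(s[215:275,235:315],None,fx=5,fy=5,interpolation=cv2.INTER_CUBIC),cv2.resize(w[100:400,160:560],(400,300))]))"
```

```text
eef_pos: [609.6, 1.9, -1.3]
force: [0.2, -1.1, 2.2]
gripper_force: 0.7
eef_pos: [609.6, 1.9, -1.4]
force: [-3.7, 1.2, 15.8]
gripper_force: 8.0
```

View pics/m4.png

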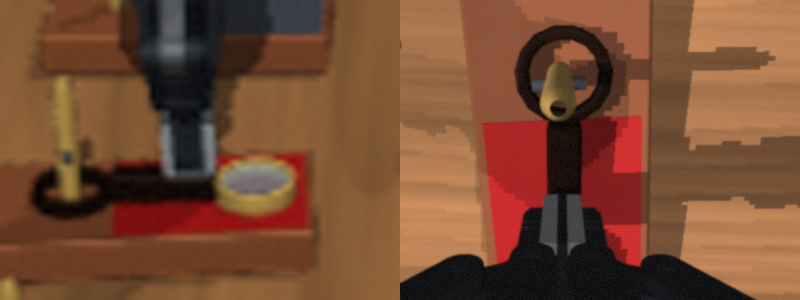

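Contact occurs at reported TCP z ≈ -1.3 with the handle top at 34, so the real tips are 35 mm above the reported TCP. I'll use that offset from here on.

```bash
python3 -m creep '[{"dx":0.02,"dy":0,"dz":0.05,"rx":0,"ry":0,"rz":0,"grip":1},{"dx":0.02,"dy":0,"dz":0.05,"rx":0,"ry":0,"rz":0,"grip":-1},{"dx":0.02,"dy":0,"dz":0.05,"rx":0,"ry":0,"rz":0,"grip":-0.2},{"dx":0.02,"dy":0,"dz":0.05,"rx":0,"ry":0,"rz":0,"grip":-0.2},{"dx":0.02,"dy":0,"dz":0.05,"rx":0,"ry":0,"rz":0,"grip":-0.2}]'
python3 -m creep '[{"dx":0,"dy":0,"dz":-0.04,"rx":0,"ry":0,"rz":0,"grip":-0.2},{"dx":0,"dy":0,"dz":-0.074,"rx":0,"ry":0,"rz":0,"grip":-0.2},{"dx":0,"dy":0,"dz":-0.074,"rx":0,"ry":0,"rz":0,"grip":-0.2},{"dx":0,"dy":0,"dz":-0.074,"rx":0,"ry":0,"rz":0,"grip":-0.2},{"dx":0,"dy":0,"dz":-0.074,"rx":0,"ry":0,"rz":0,"grip":-0.2}]'
python3 -m creep '[{"dx":0,"dy":0,"dz":0,"rx":0,"ry":0,"rz":0,"grip":1},{"dx":0,"dy":0,"dz":0,"rx":0,"ry":0,"rz":0,"grip":1},{"dx":0,"dy":0,"dz":0,"rx":0,"ry":0,"rz":0,"grip":1},{"dx":0,"dy":0,"dz":0,"rx":0,"ry":0,"rz":0,"grip":1},{"dx":0,"dy":0,"dz":0,"rx":0,"ry":0,"rz":0,"grip":1}]'
```

```text
clock: 9.82
eef_pos: [616.8, 1.9, 16.0]
tool_rot: [3.142, 0.001, 0.037]
force: [-0.4, -0.3, -0.5]
width: 51.2
gripper_force: 0.0
clock: 10.45
eef_pos: [617.8, 2.0, -12.6]
tool_rot: [-3.142, -0.001, 0.036]
force: [-0.7, 1.4, -0.0]
width: 51.4
gripper_force: 0.0
clock: 11.08
eef_pos: [617.8, 2.0, -12.5]
tool_rot: [3.142, -0.001, 0.037]
force: [-1.2, -0.6, 5.2]
width: 11.0
gripper_force: 60.8
```

```bash
python3 -m creep '[{"dx":0,"dy":0,"dz":0.06,"rx":0,"ry":0,"rz":0,"grip":1},{"dx":0,"dy":0,"dz":0.12,"rx":0,"ry":0,"rz":0,"grip":1},{"dx":0,"dy":0,"dz":0.18,"rx":0,"ry":0,"rz":0,"grip":1},{"dx":0,"dy":0,"dz":0.24,"rx":0,"ry":0,"rz":0,"grip":1},{"dx":0,"dy":0,"dz":0.24,"rx":0,"ry":0,"rz":0,"grip":1}]'
python3 -m creep '[{"dx":-0.1,"dy":0,"dz":0,"rx":0,"ry":0,"rz":0.01,"grip":1},{"dx":-0.22,"dy":-0.02,"dz":0,"rx":0,"ry":0,"rz":0.0165,"grip":1},{"dx":-0.34,"dy":-0.039,"dz":0,"rx":0,"ry":0,"rz":0.0165,"grip":1},{"dx":-0.457,"dy":-0.039,"dz":0,"rx":0,"ry":0,"rz":0.0165,"grip":1},{"dx":-0.457,"dy":-0.039,"dz":0,"rx":0,"ry":0,"rz":0.0165,"grip":1}]'
python3 -m creep '[{"dx":0,"dy":0,"dz":-0.1,"rx":0,"ry":0,"rz":0,"grip":1},{"dx":0,"dy":0,"dz":-0.17,"rx":0,"ry":0,"rz":0,"grip":1},{"dx":0,"dy":0,"dz":-0.2,"rx":0,"ry":0,"rz":0,"grip":1},{"dx":0,"dy":0,"dz":-0.22,"rx":0,"ry":0,"rz":0,"grip":1},{"dx":0,"dy":0,"dz":-0.22,"rx":0,"ry":0,"rz":0,"grip":1}]'
python3 -c "
from h import *
shot('wrist','w5');shot('side','s4');shot('top','t4')
_,w=load('w5');_,t=load('t4');cv2.imwrite('pics/m5.png',np.hstack([cv2.resize(t[225:325,275:375],(400,400),interpolation=cv2.INTER_CUBIC),cv2.resize(w[80:480,120:520],(400,400))]))"
```

```text
clock: 11.7
eef_pos: [618.8, 1.9, 84.4]
tool_rot: [3.142, -0.004, 0.036]
force: [-0.4, 0.2, -0.3]
width: 10.8
gripper_force: 60.1
clock: 12.32
eef_pos: [428.7, -14.1, 82.0]
tool_rot: [-3.141, 0.008, 0.14]
force: [1.0, -0.3, -1.1]
width: 11.3
gripper_force: 60.1
clock: 12.95
eef_pos: [434.6, -13.4, -6.3]
tool_rot: [-3.14, 0.001, 0.14]
force: [-0.7, -0.1, -0.1]
width: 11.1
gripper_force: 60.1
```

View pics/m5.png

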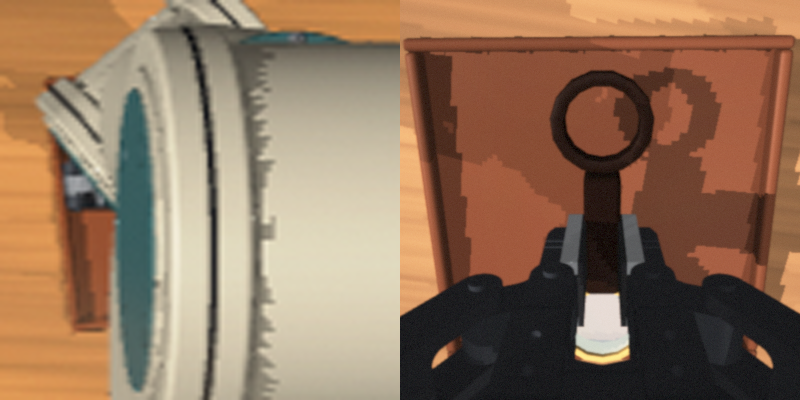

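Held by the handle, the lens is aligned and centred in the tray (loop at crop (603,120), tray edges symmetric). Lowering and releasing it.

```bash
python3 -m creep '[{"dx":0,"dy":0,"dz":-0.03,"rx":0,"ry":0,"rz":0,"grip":1},{"dx":0,"dy":0,"dz":-0.05,"rx":0,"ry":0,"rz":0,"grip":1},{"dx":0,"dy":0,"dz":-0.052,"rx":0,"ry":0,"rz":0,"grip":1},{"dx":0,"dy":0,"dz":-0.052,"rx":0,"ry":0,"rz":0,"grip":1},{"dx":0,"dy":0,"dz":-0.052,"rx":0,"ry":0,"rz":0,"grip":1}]'
python3 -m creep '[{"dx":0,"dy":0,"dz":0,"rx":0,"ry":0,"rz":0,"grip":-0.2},{"dx":0,"dy":0,"dz":0,"rx":0,"ry":0,"rz":0,"grip":-0.2},{"dx":0,"dy":0,"dz":0,"rx":0,"ry":0,"rz":0,"grip":-0.2},{"dx":0,"dy":0,"dz":0,"rx":0,"ry":0,"rz":0,"grip":-0.2},{"dx":0,"dy":0,"dz":0.02,"rx":0,"ry":0,"rz":0,"grip":-0.2}]'
python3 -m creep '[{"dx":0,"dy":0,"dz":0.1,"rx":0,"ry":0,"rz":0,"grip":-0.2},{"dx":0,"dy":0,"dz":0.25,"rx":0,"ry":0,"rz":0,"grip":-0.2},{"dx":-0.02,"dy":0.12,"dz":0.35,"rx":0,"ry":0,"rz":-0.022,"grip":-0.2},{"dx":-0.02,"dy":0.26,"dz":0.35,"rx":0,"ry":0,"rz":-0.022,"grip":-0.2},{"dx":-0.02,"dy":0.4,"dz":0.35,"rx":0,"ry":0,"rz":-0.022,"grip":-0.2}]'
python3 -m creep '[{"dx":0,"dy":0.13,"dz":0,"rx":0,"ry":0,"rz":0,"grip":-0.2},{"dx":0,"dy":0.26,"dz":0,"rx":0,"ry":0,"rz":0,"grip":-0.2},{"dx":0,"dy":0.37,"dz":0,"rx":0,"ry":0,"rz":0,"grip":-0.2},{"dx":0,"dy":0.37,"dz":0,"rx":0,"ry":0,"rz":0,"grip":-0.2},{"dx":0,"dy":0.37,"dz":0,"rx":0,"ry":0,"rz":0,"grip":-0.2}]'
python3 -c "
from h import *
c,w=shot('wrist','w6');shot('top','t5')
_,t=load('t5');cv2.imwrite('pics/m6.png',np.hstack([cv2.resize(t[225:325,275:375],(270,480)),w[:,:,::-1][:,80:600]])[:,:800])"
```

```text
clock: 13.72
eef_pos: [435.0, -13.6, -25.4]
tool_rot: [3.141, -0.001, 0.14]
force: [-0.6, -1.2, -1.9]
width: 10.9
gripper_force: 60.1
clock: 14.35
eef_pos: [434.2, -13.6, -17.8]
tool_rot: [3.141, 0.001, 0.141]
force: [0.3, 0.2, -0.4]
width: 51.3
gripper_force: 0.0
clock: 14.98
eef_pos: [427.0, 147.3, 123.5]
tool_rot: [-3.141, -0.002, -0.0]
force: [0.9, -0.1, -0.6]
width: 51.0
gripper_force: 0.0
clock: 15.6
eef_pos: [426.2, 293.1, 122.2]
tool_rot: [3.14, 0.001, 0.002]
force: [0.1, -0.1, -0.3]
width: 51.1
gripper_force: 0.0
```

View pics/m6.png

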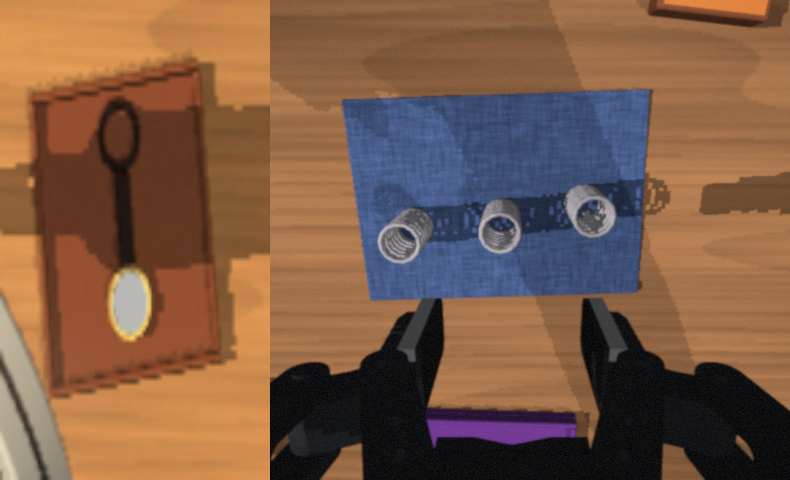

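The lens lies flat in the tray. The wrist image shows the spring tops at full-frame px of about (210,242), (309,232) and (402,215).

```bash
cat >> h.py <<'E'
def ring(c,im,guess,z,r_mm,sat=90,vmin=90):
    """refine the centre of a bright grey ring of outer radius r_mm lying at height z; guess in world xy"""
    u=pix(c,(*guess,z));rp=np.linalg.norm(pix(c,(guess[0]+r_mm,guess[1],z))-u)+np.linalg.norm(pix(c,(guess[0],guess[1]+r_mm,z))-u);rp/=2
    g=cv2.cvtColor(im,cv2.COLOR_BGR2GRAY);s=4;w=int(rp*2.2);x0,y0=int(u[0])-w,int(u[1])-w
    k=cv2.resize(g[y0:y0+2*w,x0:x0+2*w],None,fx=s,fy=s,interpolation=cv2.INTER_CUBIC)
    q=cv2.HoughCircles(k,cv2.HOUGH_GRADIENT,1.5,5,param1=120,param2=15,minRadius=int(rp*s*.78),maxRadius=int(rp*s*1.08))
    return [] if q is None else [(np.round(ray(c,(a/s+x0,b/s+y0),z)[:2],1).tolist(),round(float(r/s/rp*r_mm),1)) for a,b,r in q[0][:4]]
E
python3 - <<'E'
from h import *
c,im=load("w6")
for p in[(210,242),(309,232),(402,215)]:
    g=ray(c,p,45)[:2];print(g.round(1),ring(c,im,g,45,14))
E
```

```text
[420.9 365.2] [([419.2, 366.7], 11.8), ([420.5, 367.3], 12.5), ([421.0, 368.0], 11.8), ([421.2, 365.6], 14.0)]
[427.6 301.5] [([427.2, 301.3], 13.4), ([426.7, 302.7], 12.1), ([424.7, 301.1], 12.7), ([428.0, 300.5], 14.3)]
[438.7 242.8] [([437.1, 240.5], 11.8), ([435.1, 239.2], 13.8), ([440.7, 245.9], 12.0), ([436.1, 240.0], 12.6)]
```

```bash
python3 -m creep '[{"dx":0.028,"dy":-0.13,"dz":-0.05,"rx":0,"ry":0,"rz":0,"grip":0.06},{"dx":0.028,"dy":-0.13,"dz":-0.15,"rx":0,"ry":0,"rz":0,"grip":0.06},{"dx":0.028,"dy":-0.13,"dz":-0.2,"rx":0,"ry":0,"rz":0,"grip":0.06},{"dx":0.028,"dy":-0.13,"dz":-0.2,"rx":0,"ry":0,"rz":0,"grip":0.06},{"dx":0.028,"dy":-0.13,"dz":-0.2,"rx":0,"ry":0,"rz":0,"grip":0.06}]'
python3 -c "
from h import *
c,im=shot('wrist','w7');print(ring(c,im,(437.5,241),45,14),pix(c,(437.5,241,45)))
c,im=shot('top','t6');print(pix(c,(437.5,241,45)))"
```

```text
clock: 16.32
eef_pos: [438.3, 242.2, 43.0]
tool_rot: [-3.141, -0.001, 0.001]
force: [-0.3, 0.3, -0.3]
width: 40.2
gripper_force: 0.0
[([437.0, 241.8], 11.3), ([438.1, 243.1], 12.7), ([434.0, 241.9], 13.9), ([435.3, 241.8], 12.8)] [325.26694064 283.89002277]
[206.22154749 266.22434201]
```

```bash
python3 -m creep '[{"dx":-0.002,"dy":0,"dz":-0.07,"rx":0,"ry":0,"rz":0,"grip":0.06},{"dx":-0.002,"dy":0,"dz":-0.12,"rx":0,"ry":0,"rz":0,"grip":0.06},{"dx":-0.002,"dy":0,"dz":-0.14,"rx":0,"ry":0,"rz":0,"grip":0.06},{"dx":-0.002,"dy":0,"dz":-0.14,"rx":0,"ry":0,"rz":0,"grip":0.06},{"dx":-0.002,"dy":0,"dz":-0.14,"rx":0,"ry":0,"rz":0,"grip":0.06}]'
python3 -m creep '[{"dx":0,"dy":0,"dz":0,"rx":0,"ry":0,"rz":0,"grip":1},{"dx":0,"dy":0,"dz":0,"rx":0,"ry":0,"rz":0,"grip":1},{"dx":0,"dy":0,"dz":0,"rx":0,"ry":0,"rz":0,"grip":1},{"dx":0,"dy":0,"dz":0,"rx":0,"ry":0,"rz":0,"grip":1},{"dx":0,"dy":0,"dz":0,"rx":0,"ry":0,"rz":0,"grip":1}]'
python3 -m creep '[{"dx":0,"dy":0,"dz":0.05,"rx":0,"ry":0,"rz":0,"grip":1},{"dx":0,"dy":0,"dz":0.15,"rx":0,"ry":0,"rz":0,"grip":1},{"dx":0,"dy":0,"dz":0.3,"rx":0,"ry":0,"rz":0,"grip":1},{"dx":0,"dy":0,"dz":0.3,"rx":0,"ry":0,"rz":0,"grip":1},{"dx":0,"dy":0,"dz":0.3,"rx":0,"ry":0,"rz":0,"grip":1}]'
python3 -c "
from h import *
c,im=shot('wrist','w8');cv2.imwrite('pics/m7.png',cv2.resize(im[180:420,200:440],(600,600),interpolation=cv2.INTER_CUBIC));s=ctrl.read_state()['eef_pos'];print(s)
for h in (35,50,58): print(h,[pix(c,s+np.array([d,0,h])).round(1) for d in(-14,0,14)])"
```

```text
clock: 17.05
eef_pos: [437.6, 242.8, -13.0]
tool_rot: [-3.141, -0.001, 0.002]
force: [0.0, 0.6, 0.4]
width: 39.9
gripper_force: 0.0
clock: 17.68
eef_pos: [437.6, 242.7, -12.8]
tool_rot: [-3.141, -0.001, 0.002]
force: [-0.8, -0.4, 4.9]
width: 26.2
gripper_force: 58.6
clock: 18.3
eef_pos: [437.1, 241.7, 106.4]
tool_rot: [3.141, -0.001, 0.001]
force: [-1.1, -0.2, -0.5]
width: 26.3
gripper_force: 59.0
[436.5941575  241.45212272 105.66906588]
35 [array([323.5, 348.6]), array([323.6, 316.2]), array([323.6, 282.2])]
50 [array([323.7, 371.3]), array([323.8, 336.4]), array([323.8, 299.4])]
58 [array([323.8, 385.3]), array([323.9, 348.9]), array([324. , 310.2])]
```

View pics/m7.png

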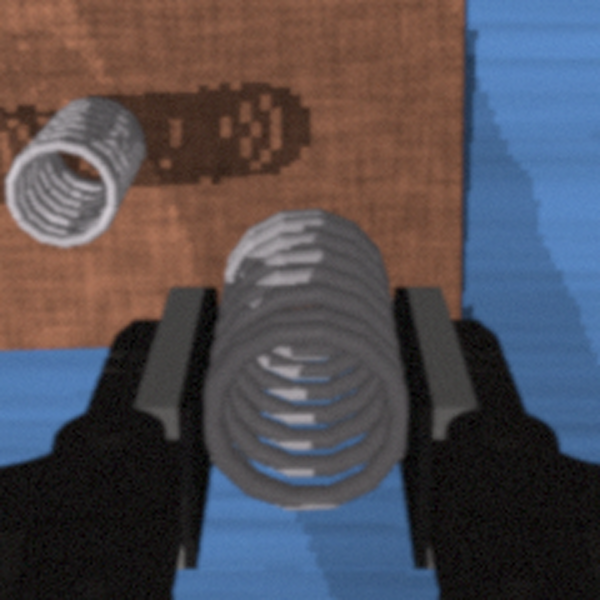

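In hand, the spring's top ring is centred at about px (323,343), within 1 mm of the tool axis, and it stands upright. Carrying it over the opal rod.

```bash
python3 -m creep '[{"dx":0.13,"dy":-0.05,"dz":0,"rx":0,"ry":0,"rz":0,"grip":1},{"dx":0.26,"dy":-0.1,"dz":0,"rx":0,"ry":0,"rz":0,"grip":1},{"dx":0.4,"dy":-0.15,"dz":0,"rx":0,"ry":0,"rz":0,"grip":1},{"dx":0.53,"dy":-0.2,"dz":0,"rx":0,"ry":0,"rz":0,"grip":1},{"dx":0.562,"dy":-0.207,"dz":0,"rx":0,"ry":0,"rz":0,"grip":1}]'
python3 -m creep '[{"dx":0,"dy":0,"dz":0,"rx":0,"ry":0,"rz":0,"grip":1},{"dx":0,"dy":0,"dz":-0.05,"rx":0,"ry":0,"rz":0,"grip":1},{"dx":0,"dy":0,"dz":-0.07,"rx":0,"ry":0,"rz":0,"grip":1},{"dx":0,"dy":0,"dz":-0.07,"rx":0,"ry":0,"rz":0,"grip":1},{"dx":0,"dy":0,"dz":-0.07,"rx":0,"ry":0,"rz":0,"grip":1}]'
```

```text
clock: 18.98
eef_pos: [664.2, 155.4, 103.3]
tool_rot: [3.139, 0.001, -0.004]
force: [-0.9, -0.3, -1.7]
width: 26.2
gripper_force: 59.0
clock: 19.6
eef_pos: [661.8, 159.9, 78.5]
tool_rot: [-3.141, -0.0, 0.002]
force: [0.4, 0.0, 0.1]
width: 26.2
gripper_force: 59.0
```

```bash
python3 -m creep '[{"dx":0,"dy":-0.0025,"dz":-0.01,"rx":0,"ry":0,"rz":0,"grip":1},{"dx":0,"dy":-0.0025,"dz":-0.03,"rx":0,"ry":0,"rz":0,"grip":1},{"dx":0,"dy":-0.0025,"dz":-0.05,"rx":0,"ry":0,"rz":0,"grip":1},{"dx":0,"dy":-0.0025,"dz":-0.065,"rx":0,"ry":0,"rz":0,"grip":1},{"dx":0,"dy":-0.0025,"dz":-0.079,"rx":0,"ry":0,"rz":0,"grip":1}]'
python3 -m creep '[{"dx":0,"dy":0,"dz":0,"rx":0,"ry":0,"rz":0,"grip":1},{"dx":0,"dy":0,"dz":-0.01,"rx":0,"ry":0,"rz":0,"grip":1},{"dx":0,"dy":0,"dz":-0.018,"rx":0,"ry":0,"rz":0,"grip":1},{"dx":0,"dy":0,"dz":-0.018,"rx":0,"ry":0,"rz":0,"grip":1},{"dx":0,"dy":0,"dz":-0.018,"rx":0,"ry":0,"rz":0,"grip":1}]'
```

```text
clock: 20.23
eef_pos: [661.7, 158.5, 46.0]
tool_rot: [3.142, 0.0, 0.002]
force: [0.3, 0.1, -1.1]
width: 26.2
gripper_force: 59.0
clock: 20.85
eef_pos: [661.9, 158.6, 39.5]
tool_rot: [-3.142, -0.0, 0.002]
force: [0.1, 0.3, -0.7]
width: 25.8
gripper_force: 59.0
```

```bash
python3 -m creep '[{"dx":0,"dy":0,"dz":-0.006,"rx":0,"ry":0,"rz":0,"grip":1},{"dx":0,"dy":0,"dz":-0.012,"rx":0,"ry":0,"rz":0,"grip":1},{"dx":0,"dy":0,"dz":-0.018,"rx":0,"ry":0,"rz":0,"grip":1},{"dx":0,"dy":0,"dz":-0.022,"rx":0,"ry":0,"rz":0,"grip":1},{"dx":0,"dy":0,"dz":-0.022,"rx":0,"ry":0,"rz":0,"grip":1}]'
```

```text
clock: 21.48
eef_pos: [661.7, 158.5, 30.4]
tool_rot: [3.141, 0.0, 0.002]
force: [-0.2, -0.2, 0.7]
width: 25.8
gripper_force: 59.0
```

```bash
python3 -m creep '[{"dx":0,"dy":0,"dz":-0.012,"rx":0,"ry":0,"rz":0,"grip":1},{"dx":0,"dy":0,"dz":-0.024,"rx":0,"ry":0,"rz":0,"grip":1},{"dx":0,"dy":0,"dz":-0.036,"rx":0,"ry":0,"rz":0,"grip":1},{"dx":0,"dy":0,"dz":-0.048,"rx":0,"ry":0,"rz":0,"grip":1},{"dx":0,"dy":0,"dz":-0.055,"rx":0,"ry":0,"rz":0,"grip":1}]'
python3 -m creep '[{"dx":0,"dy":0,"dz":-0.004,"rx":0,"ry":0,"rz":0,"grip":1},{"dx":0,"dy":0,"dz":-0.006,"rx":0,"ry":0,"rz":0,"grip":1},{"dx":0,"dy":0,"dz":-0.006,"rx":0,"ry":0,"rz":0,"grip":1},{"dx":0,"dy":0,"dz":-0.006,"rx":0,"ry":0,"rz":0,"grip":1},{"dx":0,"dy":0,"dz":-0.006,"rx":0,"ry":0,"rz":0,"grip":1}]'
```

```text
clock: 22.1
eef_pos: [661.6, 158.5, 8.1]
tool_rot: [3.141, 0.0, 0.002]
force: [-0.3, 0.3, -0.5]
width: 26.5
gripper_force: 59.0
clock: 22.72
eef_pos: [661.9, 158.6, 6.3]
tool_rot: [-3.142, -0.0, 0.002]
force: [0.2, 0.5, -0.8]
width: 26.7
gripper_force: 59.0
```

Seated with no pin catch. Releasing and going to the middle spring.

```bash
python3 -m creep '[{"dx":0,"dy":0,"dz":0,"rx":0,"ry":0,"rz":0,"grip":0.06},{"dx":0,"dy":0,"dz":0,"rx":0,"ry":0,"rz":0,"grip":0.06},{"dx":0,"dy":0,"dz":0,"rx":0,"ry":0,"rz":0,"grip":0.06},{"dx":0,"dy":0,"dz":0.1,"rx":0,"ry":0,"rz":0,"grip":0.06},{"dx":0,"dy":0,"dz":0.2,"rx":0,"ry":0,"rz":0,"grip":0.06}]'
python3 -m creep '[{"dx":0,"dy":0,"dz":0.08,"rx":0,"ry":0,"rz":0,"grip":0.06},{"dx":-0.13,"dy":0.07,"dz":0.08,"rx":0,"ry":0,"rz":0,"grip":0.06},{"dx":-0.26,"dy":0.14,"dz":0.08,"rx":0,"ry":0,"rz":0,"grip":0.06},{"dx":-0.39,"dy":0.21,"dz":0.08,"rx":0,"ry":0,"rz":0,"grip":0.06},{"dx":-0.5,"dy":0.28,"dz":0.08,"rx":0,"ry":0,"rz":0,"grip":0.06}]'
python3 -m creep '[{"dx":-0.0865,"dy":0.076,"dz":0,"rx":0,"ry":0,"rz":0,"grip":0.06},{"dx":-0.0865,"dy":0.076,"dz":-0.06,"rx":0,"ry":0,"rz":0,"grip":0.06},{"dx":-0.0865,"dy":0.076,"dz":-0.15,"rx":0,"ry":0,"rz":0,"grip":0.06},{"dx":-0.0865,"dy":0.076,"dz":-0.18,"rx":0,"ry":0,"rz":0,"grip":0.06},{"dx":-0.0865,"dy":0.076,"dz":-0.18,"rx":0,"ry":0,"rz":0,"grip":0.06}]'
python3 -c "
from h import *
c,im=shot('wrist','w9');print(ring(c,im,(427.3,301),45,14))
t=ctrl.read_state();print(t['eef_pos'])"
```

```text
clock: 23.35
eef_pos: [661.4, 158.5, 86.7]
tool_rot: [3.141, 0.001, 0.002]
force: [-0.0, -0.8, -0.9]
width: 40.1
gripper_force: 0.0
clock: 23.98
eef_pos: [459.8, 271.3, 118.6]
tool_rot: [-3.141, -0.0, 0.002]
force: [-0.5, 0.9, 0.0]
width: 40.4
gripper_force: 0.0
clock: 24.6
eef_pos: [427.0, 300.8, 46.0]
tool_rot: [3.141, 0.001, 0.002]
force: [-0.6, 0.0, 0.3]
width: 40.4
gripper_force: 0.0
[([426.8, 302.6], 12.3), ([427.9, 301.4], 13.7), ([427.6, 301.9], 13.3), ([426.2, 303.7], 11.2)]
[427.46837992 301.36664641  46.67264564]
```

```bash
python3 -m creep '[{"dx":0,"dy":0.001,"dz":-0.07,"rx":0,"ry":0,"rz":0,"grip":0.06},{"dx":0,"dy":0.001,"dz":-0.12,"rx":0,"ry":0,"rz":0,"grip":0.06},{"dx":0,"dy":0.001,"dz":-0.149,"rx":0,"ry":0,"rz":0,"grip":0.06},{"dx":0,"dy":0.001,"dz":-0.149,"rx":0,"ry":0,"rz":0,"grip":0.06},{"dx":0,"dy":0.001,"dz":-0.149,"rx":0,"ry":0,"rz":0,"grip":0.06}]'
python3 -m creep '[{"dx":0,"dy":0,"dz":0,"rx":0,"ry":0,"rz":0,"grip":1},{"dx":0,"dy":0,"dz":0,"rx":0,"ry":0,"rz":0,"grip":1},{"dx":0,"dy":0,"dz":0,"rx":0,"ry":0,"rz":0,"grip":1},{"dx":0,"dy":0,"dz":0,"rx":0,"ry":0,"rz":0,"grip":1},{"dx":0,"dy":0,"dz":0,"rx":0,"ry":0,"rz":0,"grip":1}]'
python3 -m creep '[{"dx":0,"dy":0,"dz":0.05,"rx":0,"ry":0,"rz":0,"grip":1},{"dx":0,"dy":0,"dz":0.15,"rx":0,"ry":0,"rz":0,"grip":1},{"dx":0,"dy":0,"dz":0.3,"rx":0,"ry":0,"rz":0,"grip":1},{"dx":0.05,"dy":-0.1,"dz":0.3,"rx":0,"ry":0,"rz":0,"grip":1},{"dx":0.1,"dy":-0.22,"dz":0.3,"rx":0,"ry":0,"rz":0,"grip":1}]'
python3 -m creep '[{"dx":0.09,"dy":-0.1,"dz":0,"rx":0,"ry":0,"rz":0,"grip":1},{"dx":0.18,"dy":-0.2,"dz":0,"rx":0,"ry":0,"rz":0,"grip":1},{"dx":0.27,"dy":-0.3,"dz":0,"rx":0,"ry":0,"rz":0,"grip":1},{"dx":0.36,"dy":-0.4,"dz":0,"rx":0,"ry":0,"rz":0,"grip":1},{"dx":0.43,"dy":-0.48,"dz":0,"rx":0,"ry":0,"rz":0,"grip":1}]'
```

```text
clock: 25.28
eef_pos: [427.8, 301.9, -12.6]
tool_rot: [-3.141, -0.001, 0.002]
force: [-1.0, -0.0, 1.1]
width: 40.4
gripper_force: 0.0
clock: 25.9
eef_pos: [427.9, 301.8, -12.4]
tool_rot: [-3.141, -0.001, 0.002]
force: [-1.7, -0.3, 6.5]
width: 26.3
gripper_force: 58.7
clock: 26.52
eef_pos: [468.3, 213.5, 108.0]
tool_rot: [-3.14, -0.003, 0.004]
force: [0.7, -0.5, -0.9]
width: 25.9
gripper_force: 59.0
clock: 27.15
eef_pos: [640.5, 18.6, 106.7]
tool_rot: [3.141, -0.0, -0.0]
force: [0.1, -0.1, -1.4]
width: 26.8
gripper_force: 59.1
```

```bash
python3 -m creep '[{"dx":0.054,"dy":-0.042,"dz":0,"rx":0,"ry":0,"rz":0,"grip":1},{"dx":0.054,"dy":-0.042,"dz":0,"rx":0,"ry":0,"rz":0,"grip":1},{"dx":0.054,"dy":-0.042,"dz":-0.05,"rx":0,"ry":0,"rz":0,"grip":1},{"dx":0.054,"dy":-0.042,"dz":-0.07,"rx":0,"ry":0,"rz":0,"grip":1},{"dx":0.054,"dy":-0.042,"dz":-0.07,"rx":0,"ry":0,"rz":0,"grip":1}]'
```

```text
clock: 27.78
eef_pos: [659.3, 5.3, 77.3]
tool_rot: [3.142, 0.003, 0.004]
force: [0.1, 0.8, 0.2]
width: 26.3
gripper_force: 59.1
```

```bash
python3 -m creep '[{"dx":0,"dy":0,"dz":0,"rx":0,"ry":0,"rz":0,"grip":1},{"dx":0,"dy":0,"dz":0,"rx":0,"ry":0,"rz":0,"grip":1},{"dx":0,"dy":0,"dz":0,"rx":0,"ry":0,"rz":0,"grip":1},{"dx":0,"dy":0,"dz":0,"rx":0,"ry":0,"rz":0,"grip":1},{"dx":0,"dy":0,"dz":0,"rx":0,"ry":0,"rz":0,"grip":1}]'
```

```text
clock: 28.4
eef_pos: [660.9, 4.5, 78.7]
tool_rot: [3.142, -0.0, 0.002]
force: [-0.1, 0.0, -0.9]
width: 26.1
gripper_force: 59.1
```

```bash
python3 -m creep '[{"dx":0.002,"dy":0.001,"dz":-0.01,"rx":0,"ry":0,"rz":0,"grip":1},{"dx":0.002,"dy":0.001,"dz":-0.03,"rx":0,"ry":0,"rz":0,"grip":1},{"dx":0.002,"dy":0.001,"dz":-0.05,"rx":0,"ry":0,"rz":0,"grip":1},{"dx":0.002,"dy":0.001,"dz":-0.065,"rx":0,"ry":0,"rz":0,"grip":1},{"dx":0.002,"dy":0.001,"dz":-0.079,"rx":0,"ry":0,"rz":0,"grip":1}]'
python3 -m creep '[{"dx":0,"dy":0,"dz":-0.01,"rx":0,"ry":0,"rz":0,"grip":1},{"dx":0,"dy":0,"dz":-0.02,"rx":0,"ry":0,"rz":0,"grip":1},{"dx":0,"dy":0,"dz":-0.03,"rx":0,"ry":0,"rz":0,"grip":1},{"dx":0,"dy":0,"dz":-0.036,"rx":0,"ry":0,"rz":0,"grip":1},{"dx":0,"dy":0,"dz":-0.041,"rx":0,"ry":0,"rz":0,"grip":1}]'
```

```text
clock: 29.02
eef_pos: [661.5, 5.0, 46.4]
tool_rot: [-3.142, 0.0, 0.002]
force: [0.9, 0.6, 0.2]
width: 26.1
gripper_force: 59.1
clock: 29.65
eef_pos: [662.2, 5.0, 31.6]
tool_rot: [3.141, -0.001, 0.002]
force: [-2.5, -0.6, 10.7]
width: 26.1
gripper_force: 60.1
```

The tail caught on the pin (10.7 N up). Easing up, turning 90°, then going on.

```bash
python3 -m creep '[{"dx":0,"dy":0,"dz":0.02,"rx":0,"ry":0,"rz":0,"grip":1},{"dx":0,"dy":0,"dz":0.02,"rx":0,"ry":0,"rz":0.029,"grip":1},{"dx":0,"dy":0,"dz":0.02,"rx":0,"ry":0,"rz":0.058,"grip":1},{"dx":0,"dy":0,"dz":0.02,"rx":0,"ry":0,"rz":0.087,"grip":1},{"dx":0,"dy":0,"dz":0.02,"rx":0,"ry":0,"rz":0.116,"grip":1}]'
python3 -m creep '[{"dx":0,"dy":0,"dz":0,"rx":0,"ry":0,"rz":0.029,"grip":1},{"dx":0,"dy":0,"dz":0,"rx":0,"ry":0,"rz":0.058,"grip":1},{"dx":0,"dy":0,"dz":0,"rx":0,"ry":0,"rz":0.087,"grip":1},{"dx":0,"dy":0,"dz":0,"rx":0,"ry":0,"rz":0.116,"grip":1},{"dx":0,"dy":0,"dz":0,"rx":0,"ry":0,"rz":0.13,"grip":1}]'
python3 -m creep '[{"dx":0,"dy":0,"dz":0,"rx":0,"ry":0,"rz":0,"grip":1},{"dx":0,"dy":0,"dz":-0.008,"rx":0,"ry":0,"rz":0,"grip":1},{"dx":0,"dy":0,"dz":-0.016,"rx":0,"ry":0,"rz":0,"grip":1},{"dx":0,"dy":0,"dz":-0.022,"rx":0,"ry":0,"rz":0,"grip":1},{"dx":0,"dy":0,"dz":-0.022,"rx":0,"ry":0,"rz":0,"grip":1}]'
```

```text
clock: 30.28
eef_pos: [661.8, 4.8, 39.0]
tool_rot: [3.141, -0.0, 0.737]
force: [-0.0, -0.1, -0.6]
width: 26.5
gripper_force: 59.1
clock: 30.9
eef_pos: [661.7, 4.7, 38.7]
tool_rot: [3.141, -0.0, 1.551]
force: [-0.2, -0.2, -0.4]
width: 26.1
gripper_force: 59.1
clock: 31.52
eef_pos: [661.4, 4.9, 29.5]
tool_rot: [-3.141, 0.0, 1.547]
force: [-0.3, 0.4, -0.2]
width: 26.1
gripper_force: 59.1
```

```bash
python3 -m creep '[{"dx":0,"dy":0,"dz":-0.012,"rx":0,"ry":0,"rz":0,"grip":1},{"dx":0,"dy":0,"dz":-0.024,"rx":0,"ry":0,"rz":0,"grip":1},{"dx":0,"dy":0,"dz":-0.036,"rx":0,"ry":0,"rz":0,"grip":1},{"dx":0,"dy":0,"dz":-0.048,"rx":0,"ry":0,"rz":0,"grip":1},{"dx":0,"dy":0,"dz":-0.052,"rx":0,"ry":0,"rz":0,"grip":1}]'
python3 -m creep '[{"dx":0,"dy":0,"dz":-0.003,"rx":0,"ry":0,"rz":0,"grip":1},{"dx":0,"dy":0,"dz":-0.006,"rx":0,"ry":0,"rz":0,"grip":1},{"dx":0,"dy":0,"dz":-0.006,"rx":0,"ry":0,"rz":0,"grip":1},{"dx":0,"dy":0,"dz":-0.006,"rx":0,"ry":0,"rz":0,"grip":1},{"dx":0,"dy":0,"dz":-0.006,"rx":0,"ry":0,"rz":0,"grip":1}]'
python3 -m creep '[{"dx":0,"dy":0,"dz":0,"rx":0,"ry":0,"rz":0,"grip":0.06},{"dx":0,"dy":0,"dz":0,"rx":0,"ry":0,"rz":0,"grip":0.06},{"dx":0,"dy":0,"dz":0,"rx":0,"ry":0,"rz":0,"grip":0.06},{"dx":0,"dy":0,"dz":0.1,"rx":0,"ry":0,"rz":0,"grip":0.06},{"dx":0,"dy":0,"dz":0.2,"rx":0,"ry":0,"rz":0,"grip":0.06}]'
```

```text
clock: 32.15
eef_pos: [661.4, 4.9, 8.5]
tool_rot: [-3.141, 0.0, 1.548]
force: [-1.0, -0.3, -0.9]
width: 26.1
gripper_force: 59.1
clock: 32.78
eef_pos: [661.7, 5.0, 6.7]
tool_rot: [3.141, -0.0, 1.548]
force: [0.1, 0.2, -0.8]
width: 26.0
gripper_force: 59.1
clock: 33.4
eef_pos: [661.3, 5.0, 87.1]
tool_rot: [-3.141, -0.0, 1.548]
force: [0.0, 0.1, 0.2]
width: 40.1
gripper_force: 0.0
```

```bash
python3 -m creep '[{"dx":0,"dy":0,"dz":0.08,"rx":0,"ry":0,"rz":-0.029,"grip":0.06},{"dx":-0.09,"dy":0.1,"dz":0.08,"rx":0,"ry":0,"rz":-0.058,"grip":0.06},{"dx":-0.18,"dy":0.2,"dz":0.08,"rx":0,"ry":0,"rz":-0.087,"grip":0.06},{"dx":-0.27,"dy":0.3,"dz":0.08,"rx":0,"ry":0,"rz":-0.116,"grip":0.06},{"dx":-0.35,"dy":0.4,"dz":0.08,"rx":0,"ry":0,"rz":-0.145,"grip":0.06}]'
python3 -m creep '[{"dx":-0.06,"dy":0.12,"dz":0,"rx":0,"ry":0,"rz":-0.029,"grip":0.06},{"dx":-0.12,"dy":0.24,"dz":0,"rx":0,"ry":0,"rz":-0.058,"grip":0.06},{"dx":-0.18,"dy":0.36,"dz":0,"rx":0,"ry":0,"rz":-0.087,"grip":0.06},{"dx":-0.22,"dy":0.45,"dz":0,"rx":0,"ry":0,"rz":-0.101,"grip":0.06},{"dx":-0.251,"dy":0.501,"dz":0,"rx":0,"ry":0,"rz":-0.101,"grip":0.06}]'
python3 -m creep '[{"dx":0,"dy":0,"dz":-0.06,"rx":0,"ry":0,"rz":0,"grip":0.06},{"dx":0,"dy":0,"dz":-0.15,"rx":0,"ry":0,"rz":0,"grip":0.06},{"dx":0,"dy":0,"dz":-0.18,"rx":0,"ry":0,"rz":0,"grip":0.06},{"dx":0,"dy":0,"dz":-0.18,"rx":0,"ry":0,"rz":0,"grip":0.06},{"dx":0,"dy":0,"dz":-0.18,"rx":0,"ry":0,"rz":0,"grip":0.06}]'
python3 -c "
from h import *
c,im=shot('wrist','w10');print(ring(c,im,(421,365.5),45,14))
t=ctrl.read_state();print(t['eef_pos'],t['tool_rot'])"
```

```text
clock: 34.02
eef_pos: [520.3, 166.1, 118.9]
tool_rot: [-3.141, -0.0, 0.631]
force: [0.3, 1.3, -0.5]
width: 40.0
gripper_force: 0.0
clock: 34.65
eef_pos: [419.6, 368.3, 119.1]
tool_rot: [-3.14, -0.0, 0.005]
force: [-0.1, -0.3, 0.4]
width: 40.0
gripper_force: 0.0
clock: 35.28
eef_pos: [421.8, 366.2, 47.7]
tool_rot: [-3.14, -0.001, 0.002]
force: [-0.5, 0.7, -0.3]
width: 40.1
gripper_force: 0.0
[([417.5, 365.6], 12.8), ([418.3, 365.7], 12.0), ([419.6, 367.3], 11.9), ([416.2, 365.2], 13.9)]
[421.92139799 366.11751596  47.82314831] [-3.13995516e+00 -1.54412304e-03  1.71154870e-03]
```

```bash
python3 -m creep '[{"dx":-0.004,"dy":-0.001,"dz":-0.07,"rx":0,"ry":0,"rz":0,"grip":0.06},{"dx":-0.004,"dy":-0.001,"dz":-0.12,"rx":0,"ry":0,"rz":0,"grip":0.06},{"dx":-0.004,"dy":-0.001,"dz":-0.151,"rx":0,"ry":0,"rz":0,"grip":0.06},{"dx":-0.004,"dy":-0.001,"dz":-0.151,"rx":0,"ry":0,"rz":0,"grip":0.06},{"dx":-0.004,"dy":-0.001,"dz":-0.151,"rx":0,"ry":0,"rz":0,"grip":0.06}]'
python3 -m creep '[{"dx":0,"dy":0,"dz":0,"rx":0,"ry":0,"rz":0,"grip":1},{"dx":0,"dy":0,"dz":0,"rx":0,"ry":0,"rz":0,"grip":1},{"dx":0,"dy":0,"dz":0,"rx":0,"ry":0,"rz":0,"grip":1},{"dx":0,"dy":0,"dz":0,"rx":0,"ry":0,"rz":0,"grip":1},{"dx":0,"dy":0,"dz":0,"rx":0,"ry":0,"rz":0,"grip":1}]'
python3 -m creep '[{"dx":0,"dy":0,"dz":0.05,"rx":0,"ry":0,"rz":0,"grip":1},{"dx":0,"dy":0,"dz":0.15,"rx":0,"ry":0,"rz":0,"grip":1},{"dx":0,"dy":0,"dz":0.3,"rx":0,"ry":0,"rz":0,"grip":1},{"dx":0,"dy":0,"dz":0.3,"rx":0,"ry":0,"rz":0,"grip":1},{"dx":0,"dy":0,"dz":0.3,"rx":0,"ry":0,"rz":0,"grip":1}]'
python3 -c "
from h import *
shot('wrist','w11')
a=load('w8')[1];b=load('w11')[1]
# shift of the held spring between the two pictures (template of its upper part)
t=cv2.cvtColor(a,cv2.COLOR_BGR2GRAY)[305:386,282:364];g=cv2.cvtColor(b,cv2.COLOR_BGR2GRAY)[285:406,268:378]
r=cv2.matchTemplate(g,t,cv2.TM_CCOEFF_NORMED);m=cv2.minMaxLoc(r);print('shift px',m[3][0]-14,m[3][1]-20,m[1])"
```

```text
clock: 35.95
eef_pos: [420.1, 365.5, -13.0]
tool_rot: [-3.141, -0.001, 0.002]
force: [-0.1, -0.9, 0.2]
width: 39.9
gripper_force: 0.0
clock: 36.58
eef_pos: [420.2, 365.5, -12.9]
tool_rot: [-3.141, -0.001, 0.002]
force: [-1.2, -1.1, 6.6]
width: 25.2
gripper_force: 59.2
clock: 37.2
eef_pos: [419.6, 364.2, 106.1]
tool_rot: [3.141, -0.0, 0.001]
force: [-0.0, 0.1, -0.5]
width: 25.7
gripper_force: 59.1
shift px 0 -3 0.7967597842216492
```

```bash
python3 -m creep '[{"dx":0.06,"dy":-0.13,"dz":0,"rx":0,"ry":0,"rz":0,"grip":1},{"dx":0.12,"dy":-0.26,"dz":0,"rx":0,"ry":0,"rz":0,"grip":1},{"dx":0.18,"dy":-0.39,"dz":0,"rx":0,"ry":0,"rz":0,"grip":1},{"dx":0.24,"dy":-0.52,"dz":0,"rx":0,"ry":0,"rz":0,"grip":1},{"dx":0.3,"dy":-0.65,"dz":0,"rx":0,"ry":0,"rz":0,"grip":1}]'
python3 -m creep '[{"dx":0.06,"dy":-0.13,"dz":0,"rx":0,"ry":0,"rz":0,"grip":1},{"dx":0.12,"dy":-0.26,"dz":0,"rx":0,"ry":0,"rz":0,"grip":1},{"dx":0.18,"dy":-0.39,"dz":0,"rx":0,"ry":0,"rz":0,"grip":1},{"dx":0.24,"dy":-0.52,"dz":0,"rx":0,"ry":0,"rz":0,"grip":1},{"dx":0.3,"dy":-0.65,"dz":0,"rx":0,"ry":0,"rz":0,"grip":1}]'
python3 -m creep '[{"dx":0,"dy":-0.05,"dz":0,"rx":0,"ry":0,"rz":0,"grip":1},{"dx":0,"dy":-0.06,"dz":-0.03,"rx":0,"ry":0,"rz":0,"grip":1},{"dx":0,"dy":-0.06,"dz":-0.07,"rx":0,"ry":0,"rz":0,"grip":1},{"dx":0,"dy":-0.06,"dz":-0.07,"rx":0,"ry":0,"rz":0,"grip":1},{"dx":0,"dy":-0.06,"dz":-0.07,"rx":0,"ry":0,"rz":0,"grip":1}]'
```

```text
clock: 37.88
eef_pos: [539.0, 102.9, 104.5]
tool_rot: [3.141, 0.003, 0.002]
force: [0.9, 1.0, -0.4]
width: 25.0
gripper_force: 59.1
clock: 38.5
eef_pos: [658.9, -156.7, 103.9]
tool_rot: [-3.141, 0.003, 0.002]
force: [0.5, 0.0, -1.4]
width: 25.8
gripper_force: 59.1
clock: 39.12
eef_pos: [659.8, -177.2, 78.2]
tool_rot: [-3.141, 0.0, 0.004]
force: [0.4, 0.0, -0.6]
width: 25.5
gripper_force: 59.1
```

```bash
python3 -m creep '[{"dx":0.002,"dy":-0.002,"dz":0,"rx":0,"ry":0,"rz":0,"grip":1},{"dx":0.002,"dy":-0.002,"dz":0,"rx":0,"ry":0,"rz":0,"grip":1},{"dx":0.002,"dy":-0.002,"dz":0,"rx":0,"ry":0,"rz":0,"grip":1},{"dx":0.002,"dy":-0.002,"dz":0,"rx":0,"ry":0,"rz":0,"grip":1},{"dx":0.002,"dy":-0.002,"dz":0,"rx":0,"ry":0,"rz":0,"grip":1}]'
```

```text
clock: 39.75
eef_pos: [660.4, -179.9, 78.3]
tool_rot: [3.142, -0.0, 0.002]
force: [-0.2, -0.2, -0.3]
width: 25.8
gripper_force: 59.1
```

```bash
python3 -m creep '[{"dx":0.001,"dy":0.001,"dz":-0.01,"rx":0,"ry":0,"rz":0,"grip":1},{"dx":0.001,"dy":0.001,"dz":-0.03,"rx":0,"ry":0,"rz":0,"grip":1},{"dx":0.001,"dy":0.001,"dz":-0.05,"rx":0,"ry":0,"rz":0,"grip":1},{"dx":0.001,"dy":0.001,"dz":-0.065,"rx":0,"ry":0,"rz":0,"grip":1},{"dx":0.001,"dy":0.001,"dz":-0.079,"rx":0,"ry":0,"rz":0,"grip":1}]'
python3 -m creep '[{"dx":0,"dy":0,"dz":-0.01,"rx":0,"ry":0,"rz":0,"grip":1},{"dx":0,"dy":0,"dz":-0.02,"rx":0,"ry":0,"rz":0,"grip":1},{"dx":0,"dy":0,"dz":-0.03,"rx":0,"ry":0,"rz":0,"grip":1},{"dx":0,"dy":0,"dz":-0.036,"rx":0,"ry":0,"rz":0,"grip":1},{"dx":0,"dy":0,"dz":-0.041,"rx":0,"ry":0,"rz":0,"grip":1}]'
```

```text
clock: 40.38
eef_pos: [660.7, -179.4, 46.0]
tool_rot: [-3.141, 0.0, 0.002]
force: [0.1, 0.5, -0.9]
width: 25.0
gripper_force: 59.1
clock: 41.0
eef_pos: [660.9, -179.5, 30.1]
tool_rot: [3.142, -0.0, 0.002]
force: [0.2, 0.1, -0.1]
width: 25.7
gripper_force: 59.1
```

```bash
python3 -m creep '[{"dx":0,"dy":0,"dz":-0.012,"rx":0,"ry":0,"rz":0,"grip":1},{"dx":0,"dy":0,"dz":-0.024,"rx":0,"ry":0,"rz":0,"grip":1},{"dx":0,"dy":0,"dz":-0.036,"rx":0,"ry":0,"rz":0,"grip":1},{"dx":0,"dy":0,"dz":-0.048,"rx":0,"ry":0,"rz":0,"grip":1},{"dx":0,"dy":0,"dz":-0.053,"rx":0,"ry":0,"rz":0,"grip":1}]'
python3 -m creep '[{"dx":0,"dy":0,"dz":-0.003,"rx":0,"ry":0,"rz":0,"grip":1},{"dx":0,"dy":0,"dz":-0.006,"rx":0,"ry":0,"rz":0,"grip":1},{"dx":0,"dy":0,"dz":-0.006,"rx":0,"ry":0,"rz":0,"grip":1},{"dx":0,"dy":0,"dz":-0.006,"rx":0,"ry":0,"rz":0,"grip":1},{"dx":0,"dy":0,"dz":-0.006,"rx":0,"ry":0,"rz":0,"grip":1}]'
python3 -m creep '[{"dx":0,"dy":0,"dz":0,"rx":0,"ry":0,"rz":0,"grip":0},{"dx":0,"dy":0,"dz":0,"rx":0,"ry":0,"rz":0,"grip":0},{"dx":0,"dy":0,"dz":0,"rx":0,"ry":0,"rz":0,"grip":0},{"dx":0,"dy":0,"dz":0.1,"rx":0,"ry":0,"rz":0,"grip":0},{"dx":0,"dy":0,"dz":0.2,"rx":0,"ry":0,"rz":0,"grip":0}]'
python3 -m creep '[{"dx":0,"dy":0,"dz":0.1,"rx":0,"ry":0,"rz":0,"grip":0},{"dx":-0.12,"dy":-0.08,"dz":0.15,"rx":0,"ry":0,"rz":0,"grip":0},{"dx":-0.25,"dy":-0.16,"dz":0.15,"rx":0,"ry":0,"rz":0,"grip":0},{"dx":-0.37,"dy":-0.24,"dz":0.15,"rx":0,"ry":0,"rz":0,"grip":0},{"dx":-0.48,"dy":-0.31,"dz":0.15,"rx":0,"ry":0,"rz":0,"grip":0}]'
python3 -m creep '[{"dx":-0.1,"dy":-0.07,"dz":0,"rx":0,"ry":0,"rz":0,"grip":0},{"dx":-0.1,"dy":-0.07,"dz":0,"rx":0,"ry":0,"rz":0,"grip":0},{"dx":-0.1,"dy":-0.07,"dz":0,"rx":0,"ry":0,"rz":0,"grip":0},{"dx":-0.1,"dy":-0.07,"dz":0,"rx":0,"ry":0,"rz":0,"grip":0},{"dx":-0.1,"dy":-0.07,"dz":0,"rx":0,"ry":0,"rz":0,"grip":0}]'
python3 - <<'E'
from h import *
shot('wrist','w12');shot('top','t7');c,im=load('w12');print(ctrl.read_state()['eef_pos'])
h=cv2.cvtColor(im,cv2.COLOR_BGR2HSV);m=cv2.inRange(h,np.array((3,190,120)),np.array((17,255,255)))
dk=cv2.inRange(h,np.array((0,0,0)),np.array((180,255,70)));ys=cv2.inRange(h,np.array((20,90,80)),np.array((32,255,255)))
for n,k in(("orange",m),("dark",dk),("yellow",ys)):
    for q in cv2.findContours(cv2.morphologyEx(k,cv2.MORPH_OPEN,np.ones((3,3))),cv2.RETR_EXTERNAL,cv2.CHAIN_APPROX_NONE)[0]:
        if cv2.contourArea(q)>300: print(n,cv2.boundingRect(q),cv2.contourArea(q))
for p in[(419,-299),(414,-368)]: print([pix(c,(*p,z)).round(0) for z in(0,4,34,58)])
E
```

```text
clock: 41.62
eef_pos: [660.6, -179.4, 8.5]
tool_rot: [-3.141, 0.001, 0.002]
force: [0.5, -0.0, -0.4]
width: 25.7
gripper_force: 59.1
clock: 42.25
eef_pos: [660.9, -179.4, 6.7]
tool_rot: [3.142, -0.0, 0.002]
force: [-0.4, -0.2, -0.0]
width: 25.3
gripper_force: 59.1
clock: 42.88
eef_pos: [660.4, -179.3, 87.0]
tool_rot: [-3.141, 0.001, 0.002]
force: [0.8, 0.1, -0.5]
width: 42.5
gripper_force: 0.0
clock: 43.5
eef_pos: [466.8, -304.9, 146.8]
tool_rot: [3.141, 0.0, 0.001]
force: [1.2, -0.1, -0.5]
width: 42.8
gripper_force: 0.0
clock: 44.12
eef_pos: [430.0, -330.5, 146.7]
tool_rot: [-3.141, -0.001, 0.004]
force: [-0.8, 0.2, -0.1]
width: 42.7
gripper_force: 0.0
[ 429.51265362 -330.76737544  146.56967201]
orange (364, 229, 31, 31) 413.5
dark (0, 297, 640, 183) 58188.5
dark (261, 219, 38, 37) 977.5
dark (0, 162, 42, 118) 1452.5
dark (55, 0, 132, 35) 1612.0
dark (46, 0, 97, 26) 2157.5
[array([283., 223.]), array([283., 225.]), array([279., 235.]), array([276., 245.])]
[array([369., 230.]), array([369., 231.]), array([374., 242.]), array([378., 252.])]
```

```bash
python3 - <<'E'
from h import *
c,im=load('w12');h=cv2.cvtColor(im,cv2.COLOR_BGR2HSV)
print("stones",ray(c,(280,237.5),46).round(1),ray(c,(379.5,244.5),46).round(1))
g=(419,-300.5);o=(415,-371)
for n,p in(("H",g),("O",o)):
    u=pix(c,(*p,4)).astype(int)
    print(n,u,"row",[h[u[1]-10,x].tolist() for x in range(u[0]-40,u[0]+41,8)])
    print(" col",[h[y,u[0]].tolist() for y in range(u[1]-40,u[1]+41,8)])
    print(ring(c,im,p,4,24))
E
```

```text
stones [ 420.7 -300.8   46. ] [ 415.8 -370.6   46. ]
H [284 224] row [[13, 114, 166], [13, 109, 136], [18, 139, 152], [19, 142, 133], [21, 137, 91], [21, 148, 86], [22, 141, 58], [20, 146, 91], [19, 134, 114], [13, 116, 92], [14, 116, 101]]
 col [[13, 116, 169], [13, 113, 151], [19, 138, 152], [19, 121, 63], [19, 136, 144], [120, 255, 9], [150, 31, 25], [120, 7, 36], [102, 40, 32], [14, 115, 160], [13, 111, 140]]
[]
O [372 229] row [[13, 122, 94], [15, 121, 95], [18, 135, 83], [19, 142, 81], [19, 138, 96], [19, 164, 76], [19, 138, 94], [19, 149, 60], [19, 145, 109], [14, 121, 95], [13, 122, 88]]
 col [[14, 119, 129], [14, 117, 148], [19, 138, 150], [19, 133, 65], [19, 143, 128], [9, 200, 121], [9, 191, 192], [12, 182, 203], [10, 188, 204], [14, 128, 151], [14, 117, 168]]
[]
```

```bash
cat >> h.py <<'E'
def flange(c,im,p,zs=0,r=24):
    """centre of brass foot flange: contour points projected on its upper edge plane, robust circle of known radius"""
    from scipy.optimize import least_squares
    h=cv2.cvtColor(im,cv2.COLOR_BGR2HSV);k=cv2.inRange(h,np.array((16,100,40)),np.array((25,255,255)))
    u=pix(c,(*p,4)).astype(int);m=np.zeros_like(k);s=70;m[u[1]-s:u[1]+s,u[0]-s:u[0]+s]=k[u[1]-s:u[1]+s,u[0]-s:u[0]+s]
    m=cv2.morphologyEx(m,cv2.MORPH_CLOSE,np.ones((5,5)))
    q=max(cv2.findContours(m,cv2.RETR_EXTERNAL,cv2.CHAIN_APPROX_NONE)[0],key=lambda q:cv2.contourArea(q)*(abs(np.mean(q[:,0,0])-u[0])<30))
    w=np.array([ray(c,t[0],zs+4)[:2] for t in q]);d=np.linalg.norm(w-np.array(p),axis=1);w=w[(d>18)&(d<31)]
    f=least_squares(lambda v:np.linalg.norm(w-v,axis=1)-r,np.array(p,float),loss="soft_l1",f_scale=.5)
    e=np.abs(f.fun);return f.x.round(1),len(w),round(float(np.median(e)),2)
E
python3 - <<'E'
from h import *
c,im=load('w12')
print("H",flange(c,im,(420.5,-300.8)),"O",flange(c,im,(415.8,-370.6)))
for r in(23,25): print(r,flange(c,im,(420.5,-300.8),r=r),flange(c,im,(415.8,-370.6),r=r))
E
```

```text
H (array([ 420.1, -300.2]), 146, 0.29) O (array([ 417.1, -370.5]), 161, 0.37)
23 (array([ 420.9, -300.6]), 146, 0.64) (array([ 417.8, -370. ]), 161, 0.85)
25 (array([ 419.1, -299.9]), 146, 0.82) (array([ 416.3, -370.3]), 161, 1.13)
```

```bash
python3 -m creep '[{"dx":-0.031,"dy":-0.099,"dz":0,"rx":0,"ry":0,"rz":0,"grip":0},{"dx":-0.031,"dy":-0.099,"dz":-0.1,"rx":0,"ry":0,"rz":0,"grip":0},{"dx":-0.031,"dy":-0.099,"dz":-0.2,"rx":0,"ry":0,"rz":0,"grip":0},{"dx":-0.031,"dy":-0.099,"dz":-0.22,"rx":0,"ry":0,"rz":0,"grip":0},{"dx":-0.031,"dy":-0.099,"dz":-0.22,"rx":0,"ry":0,"rz":0,"grip":0}]'
python3 - <<'E'
from h import *
shot('wrist','w13');c,im=load('w13');print(ctrl.read_state()['eef_pos'])
for f in(lambda:flange(c,im,(417.1,-370.5)),lambda:flange(c,im,(420.1,-300.2))):
    try: print(f())
    except Exception as e: print(e)
E
```

```text
clock: 44.85
eef_pos: [417.1, -370.7, 58.9]
tool_rot: [-3.141, -0.0, 0.003]
force: [0.8, 0.8, 1.0]
width: 42.6
gripper_force: 0.0
[ 417.5419074  -371.15673457   59.64695183]
(array([ 417.2, -370.9]), 237, 0.4)
(array([ 420.3, -300.3]), 235, 0.28)
```

```bash
python3 -m creep '[{"dx":0,"dy":0,"dz":-0.08,"rx":0,"ry":0,"rz":0,"grip":0},{"dx":0,"dy":0,"dz":-0.15,"rx":0,"ry":0,"rz":0,"grip":0},{"dx":0,"dy":0,"dz":-0.2,"rx":0,"ry":0,"rz":0,"grip":0},{"dx":0,"dy":0,"dz":-0.209,"rx":0,"ry":0,"rz":0,"grip":0},{"dx":0,"dy":0,"dz":-0.209,"rx":0,"ry":0,"rz":0,"grip":0}]'
python3 -m creep '[{"dx":0,"dy":0,"dz":0,"rx":0,"ry":0,"rz":0,"grip":1},{"dx":0,"dy":0,"dz":0,"rx":0,"ry":0,"rz":0,"grip":1},{"dx":0,"dy":0,"dz":0,"rx":0,"ry":0,"rz":0,"grip":1},{"dx":0,"dy":0,"dz":0,"rx":0,"ry":0,"rz":0,"grip":1},{"dx":0,"dy":0,"dz":0,"rx":0,"ry":0,"rz":0,"grip":1}]'
```

```text
clock: 45.52
eef_pos: [417.4, -371.6, -23.8]
tool_rot: [3.14, -0.002, 0.002]
force: [0.2, -0.4, 0.2]
width: 42.9
gripper_force: 0.0
clock: 46.15
eef_pos: [417.5, -371.7, -23.4]
tool_rot: [3.14, -0.002, 0.002]
force: [-0.6, 0.9, 6.7]
width: 27.8
gripper_force: 59.3
```

```bash
python3 -m creep '[{"dx":0,"dy":0,"dz":0.05,"rx":0,"ry":0,"rz":0,"grip":1},{"dx":0,"dy":0,"dz":0.15,"rx":0,"ry":0,"rz":0,"grip":1},{"dx":0,"dy":0,"dz":0.28,"rx":0,"ry":0,"rz":0,"grip":1},{"dx":0,"dy":0,"dz":0.31,"rx":0,"ry":0,"rz":0,"grip":1},{"dx":0.03,"dy":0.06,"dz":0.31,"rx":0,"ry":0,"rz":0,"grip":1}]'
python3 -m creep '[{"dx":0.06,"dy":0.12,"dz":0,"rx":0,"ry":0,"rz":0,"grip":1},{"dx":0.12,"dy":0.24,"dz":0,"rx":0,"ry":0,"rz":0,"grip":1},{"dx":0.18,"dy":0.36,"dz":0,"rx":0,"ry":0,"rz":0,"grip":1},{"dx":0.24,"dy":0.48,"dz":0,"rx":0,"ry":0,"rz":0,"grip":1},{"dx":0.3,"dy":0.6,"dz":0,"rx":0,"ry":0,"rz":0,"grip":1}]'
python3 -m creep '[{"dx":0.06,"dy":0.12,"dz":0,"rx":0,"ry":0,"rz":0,"grip":1},{"dx":0.12,"dy":0.24,"dz":0,"rx":0,"ry":0,"rz":0,"grip":1},{"dx":0.18,"dy":0.36,"dz":0,"rx":0,"ry":0,"rz":0,"grip":1},{"dx":0.24,"dy":0.48,"dz":0,"rx":0,"ry":0,"rz":0,"grip":1},{"dx":0.281,"dy":0.6,"dz":0,"rx":0,"ry":0,"rz":0,"grip":1}]'
python3 -m creep '[{"dx":0,"dy":0.065,"dz":0,"rx":0,"ry":0,"rz":0,"grip":1},{"dx":0,"dy":0.065,"dz":0,"rx":0,"ry":0,"rz":0,"grip":1},{"dx":0,"dy":0.065,"dz":-0.03,"rx":0,"ry":0,"rz":0,"grip":1},{"dx":0,"dy":0.065,"dz":-0.06,"rx":0,"ry":0,"rz":0,"grip":1},{"dx":0,"dy":0.065,"dz":-0.06,"rx":0,"ry":0,"rz":0,"grip":1}]'
python3 -m creep '[{"dx":0,"dy":0,"dz":0,"rx":0,"ry":0,"rz":0,"grip":1},{"dx":0,"dy":0,"dz":0,"rx":0,"ry":0,"rz":0,"grip":1},{"dx":0,"dy":0,"dz":0,"rx":0,"ry":0,"rz":0,"grip":1},{"dx":0,"dy":0,"dz":0,"rx":0,"ry":0,"rz":0,"grip":1},{"dx":0,"dy":0,"dz":0,"rx":0,"ry":0,"rz":0,"grip":1}]'
```

```text
clock: 46.78
eef_pos: [427.4, -349.8, 99.9]
tool_rot: [3.139, -0.0, -0.003]
force: [-0.2, 0.7, -1.9]
width: 27.5
gripper_force: 59.4
clock: 47.4
eef_pos: [548.4, -105.8, 98.4]
tool_rot: [3.141, 0.001, 0.002]
force: [0.1, -0.5, -1.1]
width: 27.9
gripper_force: 59.4
clock: 48.02
eef_pos: [661.2, 133.9, 98.0]
tool_rot: [3.141, 0.001, 0.001]
force: [0.1, -0.6, -1.5]
width: 27.5
gripper_force: 59.4
clock: 48.65
eef_pos: [659.7, 156.7, 73.0]
tool_rot: [3.14, 0.003, 0.0]
force: [0.3, 0.2, -2.0]
width: 27.6
gripper_force: 59.4
clock: 49.28
eef_pos: [660.9, 159.0, 75.1]
tool_rot: [3.142, -0.0, 0.002]
force: [0.5, 0.5, -1.0]
width: 27.7
gripper_force: 59.4
```

```bash
python3 - <<'E'
from h import *
shot('wrist','w14');c,im=load('w14');s=ctrl.read_state()['eef_pos'];print(s)
print(flange(c,im,s[:2],zs=s[2]+23.6))
E
```

```text
[660.87249679 158.98458436  75.05780257]
(array([660. , 159.4]), 192, 0.24)
```

```bash
python3 -m creep '[{"dx":0.0035,"dy":-0.001,"dz":0,"rx":0,"ry":0,"rz":0,"grip":1},{"dx":0.0035,"dy":-0.001,"dz":-0.02,"rx":0,"ry":0,"rz":0,"grip":1},{"dx":0.0035,"dy":-0.001,"dz":-0.04,"rx":0,"ry":0,"rz":0,"grip":1},{"dx":0.0035,"dy":-0.001,"dz":-0.053,"rx":0,"ry":0,"rz":0,"grip":1},{"dx":0.0035,"dy":-0.001,"dz":-0.058,"rx":0,"ry":0,"rz":0,"grip":1}]'
python3 -m creep '[{"dx":0,"dy":0,"dz":-0.01,"rx":0,"ry":0,"rz":0,"grip":1},{"dx":0,"dy":0,"dz":-0.02,"rx":0,"ry":0,"rz":0,"grip":1},{"dx":0,"dy":0,"dz":-0.027,"rx":0,"ry":0,"rz":0,"grip":1},{"dx":0,"dy":0,"dz":-0.027,"rx":0,"ry":0,"rz":0,"grip":1},{"dx":0,"dy":0,"dz":-0.027,"rx":0,"ry":0,"rz":0,"grip":1}]'
```

```text
clock: 49.95
eef_pos: [661.8, 158.5, 51.1]
tool_rot: [3.141, 0.001, 0.002]
force: [-0.3, -0.5, -1.4]
width: 27.5
gripper_force: 59.4
clock: 50.58
eef_pos: [662.3, 158.6, 41.1]
tool_rot: [-3.142, -0.0, 0.002]
force: [0.9, -0.3, -1.3]
width: 27.8
gripper_force: 59.4
```

```bash
python3 -m creep '[{"dx":0,"dy":0,"dz":-0.005,"rx":0,"ry":0,"rz":0,"grip":1},{"dx":0,"dy":0,"dz":-0.01,"rx":0,"ry":0,"rz":0,"grip":1},{"dx":0,"dy":0,"dz":-0.01,"rx":0,"ry":0,"rz":0,"grip":1},{"dx":0,"dy":0,"dz":-0.01,"rx":0,"ry":0,"rz":0,"grip":1},{"dx":0,"dy":0,"dz":-0.01,"rx":0,"ry":0,"rz":0,"grip":1}]'
python3 -m creep '[{"dx":0,"dy":0,"dz":0,"rx":0,"ry":0,"rz":0,"grip":0},{"dx":0,"dy":0,"dz":0,"rx":0,"ry":0,"rz":0,"grip":0},{"dx":0,"dy":0,"dz":0,"rx":0,"ry":0,"rz":0,"grip":0},{"dx":0,"dy":0,"dz":0,"rx":0,"ry":0,"rz":0,"grip":0},{"dx":0,"dy":0,"dz":0.03,"rx":0,"ry":0,"rz":0,"grip":0}]'
python3 -m creep '[{"dx":0,"dy":0,"dz":0.1,"rx":0,"ry":0,"rz":0,"grip":0},{"dx":0,"dy":0,"dz":0.22,"rx":0,"ry":0,"rz":0,"grip":0},{"dx":0,"dy":0,"dz":0.25,"rx":0,"ry":0,"rz":0,"grip":0},{"dx":-0.05,"dy":-0.1,"dz":0.25,"rx":0,"ry":0,"rz":0,"grip":0},{"dx":-0.1,"dy":-0.2,"dz":0.25,"rx":0,"ry":0,"rz":0,"grip":0}]'
python3 -m creep '[{"dx":-0.06,"dy":-0.12,"dz":0,"rx":0,"ry":0,"rz":0,"grip":0},{"dx":-0.12,"dy":-0.24,"dz":0,"rx":0,"ry":0,"rz":0,"grip":0},{"dx":-0.18,"dy":-0.36,"dz":0,"rx":0,"ry":0,"rz":0,"grip":0},{"dx":-0.24,"dy":-0.48,"dz":0,"rx":0,"ry":0,"rz":0,"grip":0},{"dx":-0.3,"dy":-0.6,"dz":0,"rx":0,"ry":0,"rz":0,"grip":0}]'
python3 -m creep '[{"dx":-0.06,"dy":-0.12,"dz":0,"rx":0,"ry":0,"rz":0,"grip":0},{"dx":-0.12,"dy":-0.24,"dz":0,"rx":0,"ry":0,"rz":0,"grip":0},{"dx":-0.18,"dy":-0.34,"dz":0,"rx":0,"ry":0,"rz":0,"grip":0},{"dx":-0.2,"dy":-0.345,"dz":0,"rx":0,"ry":0,"rz":0,"grip":0},{"dx":-0.2,"dy":-0.345,"dz":0,"rx":0,"ry":0,"rz":0,"grip":0}]'
python3 - <<'E'
from h import *
shot('wrist','w15');shot('top','t8');shot('side','s8');c,im=load('w15');print(ctrl.read_state()['eef_pos'])
try: print(flange(c,im,(420.1,-300.2)))
except Exception as e: print(e)
c,im=load('s8');h=cv2.cvtColor(im,cv2.COLOR_BGR2HSV);m=cv2.inRange(h,np.array((5,200,140)),np.array((12,255,255)))
n,l,st,ce=cv2.connectedComponentsWithStats(m);print([(s.tolist(),q.round(0).tolist()) for s,q in zip(st[1:],ce[1:]) if s[4]>15])
print("expect opal stone px",pix(c,(661.9,158.9,61+46)).round(0))
E
```

```text
clock: 51.2
eef_pos: [662.3, 158.6, 37.1]
tool_rot: [-3.142, -0.0, 0.002]
force: [1.0, -0.0, -0.8]
width: 27.5
gripper_force: 59.4
clock: 51.82
eef_pos: [661.4, 158.2, 48.5]
tool_rot: [3.141, 0.002, 0.002]
force: [-0.6, -0.7, -0.7]
width: 42.8
gripper_force: 0.0
clock: 52.45
eef_pos: [621.4, 77.8, 149.0]
tool_rot: [3.141, 0.0, 0.003]
force: [0.8, -1.0, 0.2]
width: 42.8
gripper_force: 0.0
clock: 53.08
eef_pos: [501.0, -163.0, 149.0]
tool_rot: [3.141, 0.0, 0.002]
force: [0.6, -0.6, 0.2]
width: 42.6
gripper_force: 0.0
clock: 53.7
eef_pos: [421.8, -298.9, 149.0]
tool_rot: [-3.141, 0.0, 0.001]
force: [1.1, -0.1, -0.2]
width: 42.7
gripper_force: 0.0
[ 423.46458733 -297.89599651  149.25673025]
(array([ 420.1, -300.2]), 0, nan)
[([229, 253, 13, 12, 102], [235.0, 258.0])]
expect opal stone px [235. 258.]
  return _methods._mean(a, axis=axis, dtype=dtype,
  ret = ret.dtype.type(ret / rcount)
```

The opal sits exactly where expected in the side view (235,258). The hematite is not at its old spot, so it was probably knocked aside. Locating it again.

```bash
python3 - <<'E'
from h import *
for f in("w15","t8"):
    c,im=load(f);h=cv2.cvtColor(im,cv2.COLOR_BGR2HSV);k=cv2.inRange(h,np.array((16,100,40)),np.array((25,255,255)));k=cv2.morphologyEx(k,cv2.MORPH_OPEN,np.ones((3,3)))
    n,l,st,ce=cv2.connectedComponentsWithStats(k)
    for s,q in zip(st[1:],ce[1:]):
        if s[4]>(150 if f=="w15" else 25): print(f,s.tolist(),ray(c,q,20).round(0)[:2])
c,im=load("w15");cv2.imwrite("pics/w15v.png",im)
E
```

```text
w15 [349, 153, 62, 62, 1908] [ 450. -337.]
t8 [290, 114, 26, 4, 96] [801.  37.]
t8 [239, 119, 89, 6, 402] [785.  84.]
t8 [237, 158, 21, 20, 258] [669. 163.]
t8 [230, 179, 31, 37, 935] [602. 165.]
t8 [448, 240, 9, 11, 51] [ 501. -309.]
t8 [593, 241, 47, 65, 1944] [ 448. -675.]
t8 [441, 248, 6, 7, 31] [ 489. -291.]
t8 [434, 267, 8, 7, 31] [ 445. -278.]
t8 [417, 268, 4, 7, 26] [ 442. -234.]
t8 [430, 276, 6, 6, 30] [ 426. -266.]
t8 [418, 283, 4, 9, 30] [ 407. -237.]
t8 [440, 296, 12, 9, 62] [ 378. -294.]
t8 [472, 297, 8, 5, 29] [ 383. -362.]
t8 [487, 298, 6, 6, 31] [ 380. -392.]
t8 [406, 301, 7, 6, 33] [ 368. -213.]
t8 [462, 300, 8, 8, 43] [ 371. -339.]
t8 [497, 304, 8, 7, 39] [ 366. -415.]
t8 [416, 307, 10, 6, 47] [ 356. -239.]
```

```bash
python3 - <<'E'
from h import *
c,im=load("w15")
for g in((450,-337),(447,-335)): print(flange(c,im,g))
h=cv2.cvtColor(im,cv2.COLOR_BGR2HSV);m=cv2.inRange(h,np.array((0,0,0)),np.array((180,255,75)));m[:130]=0;m[240:]=0;m[:,:330]=0;m[:,430:]=0
n,l,st,ce=cv2.connectedComponentsWithStats(m);print([(s.tolist(),ray(c,q,46).round(1).tolist()) for s,q in zip(st[1:],ce[1:]) if s[4]>80])
E
```

```text
(array([ 443.7, -342.6]), 120, 0.8)
(array([ 443.3, -342.1]), 130, 0.67)
[([369, 174, 40, 38, 1109], [443.2, -343.7, 46.0])]
```

View pics/w15v.png

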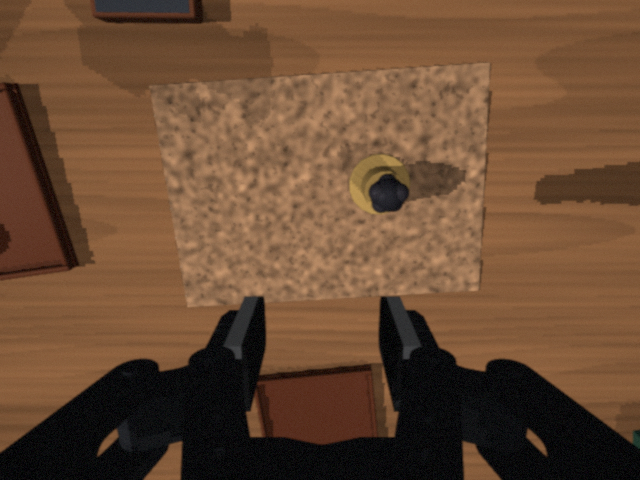

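The hematite stands upright at px (380,183), about (443,-342). Approaching and re-measuring.

```bash
python3 -m creep '[{"dx":0.05,"dy":-0.112,"dz":0,"rx":0,"ry":0,"rz":0,"grip":0},{"dx":0.05,"dy":-0.112,"dz":-0.1,"rx":0,"ry":0,"rz":0,"grip":0},{"dx":0.05,"dy":-0.112,"dz":-0.2,"rx":0,"ry":0,"rz":0,"grip":0},{"dx":0.05,"dy":-0.112,"dz":-0.225,"rx":0,"ry":0,"rz":0,"grip":0},{"dx":0.05,"dy":-0.112,"dz":-0.225,"rx":0,"ry":0,"rz":0,"grip":0}]'
python3 - <<'E'
from h import *
shot('wrist','w16');c,im=load('w16');print(ctrl.read_state()['eef_pos'])
for g in((443.5,-342.6),(442,-341)): print(flange(c,im,g))
E
```

```text
clock: 54.48
eef_pos: [443.1, -343.3, 59.2]
tool_rot: [-3.141, -0.0, 0.004]
force: [-0.2, 0.5, -0.5]
width: 42.6
gripper_force: 0.0
[ 443.56881543 -343.88654113   60.0003082 ]
(array([ 442.6, -343.1]), 200, 0.25)
(array([ 442.6, -343.1]), 197, 0.25)
```

```bash
python3 -m creep '[{"dx":-0.002,"dy":0.002,"dz":-0.08,"rx":0,"ry":0,"rz":0,"grip":0},{"dx":-0.002,"dy":0.002,"dz":-0.15,"rx":0,"ry":0,"rz":0,"grip":0},{"dx":-0.002,"dy":0.002,"dz":-0.2,"rx":0,"ry":0,"rz":0,"grip":0},{"dx":-0.002,"dy":0.002,"dz":-0.21,"rx":0,"ry":0,"rz":0,"grip":0},{"dx":-0.002,"dy":0.002,"dz":-0.21,"rx":0,"ry":0,"rz":0,"grip":0}]'
python3 -m creep '[{"dx":0,"dy":0,"dz":0,"rx":0,"ry":0,"rz":0,"grip":1},{"dx":0,"dy":0,"dz":0,"rx":0,"ry":0,"rz":0,"grip":1},{"dx":0,"dy":0,"dz":0,"rx":0,"ry":0,"rz":0,"grip":1},{"dx":0,"dy":0,"dz":0,"rx":0,"ry":0,"rz":0,"grip":1},{"dx":0,"dy":0,"dz":0,"rx":0,"ry":0,"rz":0,"grip":1}]'
python3 -m creep '[{"dx":0,"dy":0,"dz":0.05,"rx":0,"ry":0,"rz":0,"grip":1},{"dx":0,"dy":0,"dz":0.15,"rx":0,"ry":0,"rz":0,"grip":1},{"dx":0,"dy":0,"dz":0.28,"rx":0,"ry":0,"rz":0,"grip":1},{"dx":0,"dy":0,"dz":0.31,"rx":0,"ry":0,"rz":0,"grip":1},{"dx":0.06,"dy":0.04,"dz":0.31,"rx":0,"ry":0,"rz":0,"grip":1}]'
```

```text
clock: 55.15
eef_pos: [442.5, -343.9, -23.8]
tool_rot: [3.141, -0.002, 0.002]
force: [-0.5, 1.0, 0.7]
width: 42.7
gripper_force: 0.0
clock: 55.78
eef_pos: [442.5, -344.0, -23.3]
tool_rot: [3.14, -0.002, 0.002]
force: [-0.0, -0.0, 5.8]
width: 27.9
gripper_force: 59.0
clock: 56.4
eef_pos: [463.6, -330.2, 100.0]
tool_rot: [3.139, 0.001, -0.003]
force: [0.6, 0.2, -1.2]
width: 28.3
gripper_force: 59.4
```

```bash
python3 -m creep '[{"dx":0.12,"dy":0.09,"dz":0,"rx":0,"ry":0,"rz":0,"grip":1},{"dx":0.24,"dy":0.18,"dz":0,"rx":0,"ry":0,"rz":0,"grip":1},{"dx":0.36,"dy":0.27,"dz":0,"rx":0,"ry":0,"rz":0,"grip":1},{"dx":0.46,"dy":0.35,"dz":0,"rx":0,"ry":0,"rz":0,"grip":1},{"dx":0.489,"dy":0.371,"dz":0,"rx":0,"ry":0,"rz":0,"grip":1}]'
python3 -m creep '[{"dx":0,"dy":0,"dz":0,"rx":0,"ry":0,"rz":0,"grip":1},{"dx":0,"dy":0,"dz":-0.03,"rx":0,"ry":0,"rz":0,"grip":1},{"dx":0,"dy":0,"dz":-0.06,"rx":0,"ry":0,"rz":0,"grip":1},{"dx":0,"dy":0,"dz":-0.06,"rx":0,"ry":0,"rz":0,"grip":1},{"dx":0,"dy":0,"dz":-0.06,"rx":0,"ry":0,"rz":0,"grip":1}]'
python3 -m creep '[{"dx":0,"dy":0,"dz":0,"rx":0,"ry":0,"rz":0,"grip":1},{"dx":0,"dy":0,"dz":0,"rx":0,"ry":0,"rz":0,"grip":1},{"dx":0,"dy":0,"dz":0,"rx":0,"ry":0,"rz":0,"grip":1},{"dx":0,"dy":0,"dz":0,"rx":0,"ry":0,"rz":0,"grip":1},{"dx":0,"dy":0,"dz":0,"rx":0,"ry":0,"rz":0,"grip":1}]'
python3 - <<'E'
from h import *
shot('wrist','w17');c,im=load('w17');s=ctrl.read_state()['eef_pos'];print(s)
print(flange(c,im,s[:2],zs=s[2]+23.6))
E
```

```text
clock: 57.02
eef_pos: [663.2, -174.0, 98.4]
tool_rot: [-3.139, -0.001, 0.007]
force: [-0.6, 0.9, -1.7]
width: 28.2
gripper_force: 59.4
clock: 57.65
eef_pos: [660.8, -179.5, 74.9]
tool_rot: [-3.142, 0.0, 0.001]
force: [1.0, -0.3, -0.9]
width: 27.9
gripper_force: 59.4
clock: 58.28
eef_pos: [661.1, -179.0, 75.0]
tool_rot: [3.142, -0.0, 0.002]
force: [0.7, -0.3, -0.8]
width: 28.3
gripper_force: 59.4
[ 661.01533265 -179.04152219   75.01016972]
(array([ 660.7, -178.5]), 192, 0.19)
```

```bash
python3 -m creep '[{"dx":0.0025,"dy":-0.0015,"dz":0,"rx":0,"ry":0,"rz":0,"grip":1},{"dx":0.0025,"dy":-0.0015,"dz":-0.02,"rx":0,"ry":0,"rz":0,"grip":1},{"dx":0.0025,"dy":-0.0015,"dz":-0.04,"rx":0,"ry":0,"rz":0,"grip":1},{"dx":0.0025,"dy":-0.0015,"dz":-0.053,"rx":0,"ry":0,"rz":0,"grip":1},{"dx":0.0025,"dy":-0.0015,"dz":-0.058,"rx":0,"ry":0,"rz":0,"grip":1}]'
python3 -m creep '[{"dx":0,"dy":0,"dz":-0.01,"rx":0,"ry":0,"rz":0,"grip":1},{"dx":0,"dy":0,"dz":-0.02,"rx":0,"ry":0,"rz":0,"grip":1},{"dx":0,"dy":0,"dz":-0.03,"rx":0,"ry":0,"rz":0,"grip":1},{"dx":0,"dy":0,"dz":-0.037,"rx":0,"ry":0,"rz":0,"grip":1},{"dx":0,"dy":0,"dz":-0.037,"rx":0,"ry":0,"rz":0,"grip":1}]'
```

```text
clock: 58.95
eef_pos: [661.6, -179.6, 51.0]
tool_rot: [-3.141, 0.001, 0.002]
force: [0.8, -0.3, -0.5]
width: 28.3
gripper_force: 59.4
clock: 59.58
eef_pos: [662.0, -179.7, 36.9]
tool_rot: [3.142, 0.0, 0.002]
force: [-0.8, -0.1, -0.3]
width: 28.5
gripper_force: 59.4
```

Inserted without resistance. Releasing, retreating away from everything and checking.

```bash
python3 -m creep '[{"dx":0,"dy":0,"dz":0,"rx":0,"ry":0,"rz":0,"grip":0},{"dx":0,"dy":0,"dz":0,"rx":0,"ry":0,"rz":0,"grip":0},{"dx":0,"dy":0,"dz":0,"rx":0,"ry":0,"rz":0,"grip":0},{"dx":0,"dy":0,"dz":0,"rx":0,"ry":0,"rz":0,"grip":0},{"dx":0,"dy":0,"dz":0.03,"rx":0,"ry":0,"rz":0,"grip":0}]'
python3 -m creep '[{"dx":0,"dy":0,"dz":0.1,"rx":0,"ry":0,"rz":0,"grip":0},{"dx":0,"dy":0,"dz":0.22,"rx":0,"ry":0,"rz":0,"grip":0},{"dx":0,"dy":0,"dz":0.35,"rx":0,"ry":0,"rz":0,"grip":0},{"dx":-0.1,"dy":-0.1,"dz":0.4,"rx":0,"ry":0,"rz":0,"grip":0},{"dx":-0.2,"dy":-0.2,"dz":0.4,"rx":0,"ry":0,"rz":0,"grip":0}]'
python3 -m creep '[{"dx":-0.1,"dy":-0.12,"dz":0,"rx":0,"ry":0,"rz":0,"grip":0},{"dx":-0.2,"dy":-0.24,"dz":0,"rx":0,"ry":0,"rz":0,"grip":0},{"dx":-0.3,"dy":-0.36,"dz":0,"rx":0,"ry":0,"rz":0,"grip":0},{"dx":-0.3,"dy":-0.4,"dz":0,"rx":0,"ry":0,"rz":0,"grip":0},{"dx":-0.3,"dy":-0.4,"dz":0,"rx":0,"ry":0,"rz":0,"grip":0}]'
python3 - <<'E'
from h import *
shot('side','s9');shot('top','t9')
c,im=load('s9');h=cv2.cvtColor(im,cv2.COLOR_BGR2HSV)
def comp(k,roi,a):
    x0,y0,x1,y1=roi;n,l,st,ce=cv2.connectedComponentsWithStats(k[y0:y1,x0:x1]);return [((q+(x0,y0)).round(0).tolist(),s[2:].tolist()) for s,q in zip(st[1:],ce[1:]) if s[4]>a]
print("opal side",comp(cv2.inRange(h,np.array((5,200,140)),np.array((12,255,255))),(200,160,320,300),15),"exp",pix(c,(661.9,158.9,107)).round(0))
u=pix(c,(661.9,-179.3,107)).astype(int);print("hem exp",u,"dark",comp(cv2.inRange(h,np.array((0,0,0)),np.array((180,255,70))),(u[0]-25,u[1]-25,u[0]+25,u[1]+25),15))
# spring on jasper: compare pixels around z 20..65 with bare-rod picture
b=load('side0')[1] if __import__('os').path.exists('pics/side0.npz') else cv2.imread('pics/side0.png')
for n,p in(("J",(661.8,4.9)),("O",(661.9,158.9)),("H",(661.9,-179.3))):
    print(n,[(z,[int(v) for v in im[tuple(pix(c,(*p,z)).astype(int)[::-1]+np.array([0,4]))]]) for z in(25,35,45,55,60,68)])
c,im=load('t9');b=cv2.imread('pics/top0.png')
for n,(x,y) in dict(hammer=(280,119),head=(233,117),jar=(150,178),geode=(489,181)).items(): print(n,cv2.absdiff(im[y-12:y+12,x-12:x+12],b[y-12:y+12,x-12:x+12]).mean().round(1))
h=cv2.cvtColor(im,cv2.COLOR_BGR2HSV)
for n,roi in(("O",(225,145,275,180)),("H",(375,145,425,180))):
    print(n,"stone",comp(cv2.inRange(h,*( (np.array((5,200,140)),np.array((12,255,255))) if n=="O" else (np.array((0,0,0)),np.array((180,255,60))))),roi,15),pix(c,(661.9,158.9 if n=="O" else -179.3,107)).round(0))
print(ctrl.read_state()['clock'])
E
```

```text
clock: 60.2
eef_pos: [661.1, -179.5, 48.5]
tool_rot: [-3.141, 0.002, 0.002]
force: [-0.8, 0.5, 0.4]
width: 42.8
gripper_force: 0.0
clock: 60.82
eef_pos: [583.1, -260.2, 212.4]
tool_rot: [3.139, -0.005, 0.004]
force: [-0.5, -0.9, -0.3]
width: 42.4
gripper_force: 0.0
clock: 61.45
eef_pos: [462.2, -420.6, 209.6]
tool_rot: [3.141, -0.001, -0.0]
force: [0.3, 1.0, -0.1]
width: 42.7
gripper_force: 0.0
opal side [([235.0, 258.0], [13, 12, 99])] exp [235. 258.]
hem exp [255 183] dark [([256.0, 184.0], [11, 11, 87]), ([271.0, 189.0], [17, 6, 50]), ([260.0, 206.0], [11, 4, 20])]
J [(25, [80, 79, 82]), (35, [135, 132, 136]), (45, [70, 77, 90]), (55, [133, 130, 134]), (60, [102, 105, 119]), (68, [103, 105, 110])]
O [(25, [123, 118, 120]), (35, [91, 89, 90]), (45, [60, 85, 101]), (55, [52, 108, 136]), (60, [56, 111, 139]), (68, [56, 114, 142])]
H [(25, [145, 140, 142]), (35, [101, 99, 104]), (45, [85, 83, 84]), (55, [51, 106, 134]), (60, [51, 105, 131]), (68, [51, 104, 131])]
hammer 0.6
head 0.6
jar 0.2
geode 0.8
O stone [([247.0, 162.0], [8, 11, 32])] [244. 162.]
H stone [([401.0, 166.0], [11, 12, 70])] [400. 165.]
61.55
```

```bash
python3 -c "
from cell import ctrl
print(ctrl.finish_job())"
```

```text
the job is handed in; nothing more can be done
None
```

I handed the job in at about 62 s: the lens lies flat in the cedar tray, a spring is down on each of the three plinths, the opal and the hematite sit upright on theirs, no jasper was visible in the camera views, and the hammer, jar and geode haven't moved.

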